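Change the carriers on a spring-driven tube mixer and wind it up

TASK

Get the spring-driven mixer ready for its next run: slide the finished carrier out of the open end of the track and stand it in the steel tray, then slide every fresh carrier from the bench in at the open end and push them along until the first is against the end stop and the others close up behind it. Only when they are all home, wind the key clockwise until it stops. Leave the bottle, the beaker and the tip box alone.

Things in the scene. Friction and masses are not known exactly. Their poses are not given: they have to be found in the camera images.
- mixer: spring-driven tube mixer, fixed: grey base, aluminium deck, white key housing, 335 mm long. Origin on the bench under its middle; x runs along the track from its open end to the stop, z up. Track: straight slick undercut slot at y = 0, floor 30 mm up, 47.6 mm wide between walls 8.5 high; lips above (top 42.5 mm up) leave 31 mm open, so a carrier's foot enters or leaves only at the open end
- mouth (a point): middle of the landing deck before the track's open end (mixer x = -135 mm, 30 mm up; axes as the mixer's). The deck is level with the track floor, from mixer x = -170 to -95 mm, where the lips begin; low guides beside it flare outwards, away from the track
- stop (a point): foot of the end stop at the track's closed end (mixer x = +62 mm, 30 mm up; axes as the mixer's). Three carriers fit one behind another: pushed home their origins are at mixer x = +36, -16 and -68 mm. The white housing behind the stop is 95 mm high, 120 wide, to mixer x = 165 mm
- key_grip (a point): middle of the blade of the steel winding key above the housing (mixer x = 115, y = 0, 132 mm up): upright blade with two round wings, 40 mm long (this point's x), 9 thick (y), 26 high, on a vertical stem, 24 mm clear above the housing. Its axes turn with the key
- key (a joint): winding angle of the key, rad: grows as it is turned clockwise seen from above; starts partly wound at 0.5 to 3, hard stop at 10.0 (fully wound). Turns stiffly, 0.12 N m rising to 0.2 when nearly wound; stays where it is left; can be turned either way
- finished: finished tube carrier, in the mixer's track at the start. 52 mm long (x), 44 wide (y), 76 high, 0.25 kg, origin under its middle. Steel foot 52 x 44 x 6; neck 22 wide, 6 to 14 mm up; grey body 52 x 44, to 28; two rows of white tube caps, to 34; central grip fin 30 long (x), 10 thick (y), 28 to 76 mm up. Same after a half turn about z
- tray: shallow square steel tray, fixed to the bench, 120 x 120 mm outside, walls 4 mm thick and 14 mm high, floor 4 mm thick; origin on the bench under its middle
- fresh1: fresh tube carrier, upright on the bench at the start; may be absent (two or three of three are there). 52 mm long (x), 44 wide (y), 76 high, 0.25 kg, origin under its middle. Steel foot 52 x 44 x 6; neck 22 wide, 6 to 14 mm up; grey body 52 x 44, to 28; two rows of white tube caps, to 34; central grip fin 30 long (x), 10 thick (y), 28 to 76 mm up. Same after a half turn about z
- fresh2: fresh tube carrier, as fresh1; may be absent
- fresh3: fresh tube carrier, as fresh1; may be absent
- bottle: bystander: amber reagent bottle, 66 mm across, 150 high, origin under its middle; leave alone
- beaker: bystander: clear beaker, 70 mm across, 85 high, origin under its middle; leave alone
- tipbox: bystander: clear and green pipette tip box 85 x 120 x 60 mm, origin under its middle; leave alone

How it is judged:
On the way, in this order (a step that is already met when the one before it is completed fails the run):
1. the finished carrier stands in the tray and every fresh carrier is home in the track (x of finished in the frame of tray between -0.05 and 0.05 m and y of finished in the frame of tray between -0.05 and 0.05 m and z of finished in the frame of tray between 0 and 0.012 m and angle between each of finished, fresh1, fresh2, fresh3's own z axis and vertical below 0.12 rad and y of fresh1 in the frame of mixer between -0.006 and 0.006 m and z of fresh1 in the frame of mixer between 0.026 and 0.036 m and (x of fresh1 in the frame of mixer between 0.03 and 0.042 m or (x of fresh1 in the frame of mixer between -0.024 and -0.008 m and x of any of fresh2, fresh3 in the frame of mixer above 0.03 m) or (x of fresh1 in the frame of mixer between -0.076 and -0.06 m and distance between any of fresh2, fresh3 and fresh1 below 0.066 m)) and y of fresh2 in the frame of mixer between -0.006 and 0.006 m and z of fresh2 in the frame of mixer between 0.026 and 0.036 m and (x of fresh2 in the frame of mixer between 0.03 and 0.042 m or (x of fresh2 in the frame of mixer between -0.024 and -0.008 m and x of any of fresh1, fresh3 in the frame of mixer above 0.03 m) or (x of fresh2 in the frame of mixer between -0.076 and -0.06 m and distance between any of fresh1, fresh3 and fresh2 below 0.066 m)) and y of fresh3 in the frame of mixer between -0.006 and 0.006 m and z of fresh3 in the frame of mixer between 0.026 and 0.036 m and (x of fresh3 in the frame of mixer between 0.03 and 0.042 m or (x of fresh3 in the frame of mixer between -0.024 and -0.008 m and x of any of fresh1, fresh2 in the frame of mixer above 0.03 m) or (x of fresh3 in the frame of mixer between -0.076 and -0.06 m and distance between any of fresh1, fresh2 and fresh3 below 0.066 m))), for 0.2 s.
2. after that, the key is wound until it stops (value of joint key above 9.5 rad), for 0.2 s.
At the end, for the whole second after the job is handed in: The finished carrier stands in the tray, origin within 50 mm of its middle along each side; all fresh carriers present stand in the track, the first within 6 mm of the stop, the rest each within 8 mm of its place behind; key past 9.5 of 10 rad; all upright, at rest (all of step 1 and value of joint key above 9.5 rad and linear speed of each of fresh1, fresh2, fresh3, finished below 0.03 m/s); the robot touches nothing.
It fails at once if the bottle is moved more than 30 mm or tipped (distance of bottle from where it was at the start of the episode above 0.03 m or angle between bottle's own z axis and vertical above 0.4 rad).
It fails at once if the beaker is moved more than 30 mm or tipped (distance of beaker from where it was at the start of the episode above 0.03 m or angle between beaker's own z axis and vertical above 0.4 rad).
It fails at once if the tipbox is moved more than 30 mm or tipped (distance of tipbox from where it was at the start of the episode above 0.03 m or angle between tipbox's own z axis and vertical above 0.4 rad).
Of fresh1, fresh2, fresh3 only 2 to 3 are there at a start; the rules pass over those that are not, and their reading is None.
At some moment in a run one of fresh1, fresh2, fresh3, finished may be knocked a few centimetres aside while the robot is not near it.
It also fails if it takes over 210 s, if anything falls off the work surface, if the arm or the gripper's body presses on something with over 40 N, if the wrist force passes 120 N, or if a joint passes its speed limit or range.

ROBOT

A 7-joint arm with a two-finger parallel gripper is mounted at the origin on the work surface. World frame = base frame: x ahead of the robot, y to its left, z up, the work surface at z = 0. Lengths are in m, angles in rad, forces in N, time in s.
With the tool pointing down it reaches from about 0.425 to 0.925 m from the base axis. Payload 6.8 kg.
Tool frame: the origin (TCP) lies between the finger pads; the fingertips stand r.tcp_to_tips ahead of it and the grasp point (between the pads) lies 3 mm ahead of it (r.tcp_to_tips is the distance from the TCP to the fingertips, in m); z points along the fingers, y is the line along which they close (so a half turn about z gives the same grasp; the last joint's range is limited). The gripper opens to 85 mm and grips with 20 to 120 N. Pads are 22 mm wide; open, the fingers measure 114 mm over their backs; the gripper's body (76 mm by 85 mm) begins 54 mm behind the grasp point. The pads swing forward as they close: fully open they stand 13 mm farther back than shut.
Start: joints at [-1.319, 0.477, 0.022, 1.555, -0.011, 1.109, -0.083], TCP at [0.238, 0.632, 0.253] pointing down, gripper open.
Joint ranges: [-2.96, 2.96], [-0.34, 2.1], [-1.41, 1.46], [0.24, 2.44], [-1.37, 4.51], [0.17, 1.92], [-2.96, 2.96]. Speed limits (rad/s): [2.39, 2.39, 3.14, 3.14, 3.14, 3.14, 3.14].

INTERFACE

Orientations are given as a rotation vector (axis times angle).
In Python, from bench import r gives the robot as it stands. The module is installed in compiled form; this text tells all that it offers.
- The arm moves only by the tool step_arm, never from a script. Its argument "moves" is a list of rows, each an object of numbers: "rx", "ry", "rz": the turn, a rotation vector about the tool's x, y, z in degrees; "dx", "dy", "dz": the shift along the tool's x, y, z in mm; "gripper": the opening, from -1 (shut) to 1 (fully open). In form: [{"rx": .., "ry": .., "rz": .., "dx": .., "dy": .., "dz": .., "gripper": ..}, ...]. A call has 1 to 20 rows; each row shifts and turns the commanded pose from where the row before left it, along the tool's axes as they then stand; what a row does not reach is not made up. A row lasts 1/8 s, in which the tool goes at most 62.5 mm and 10.7 degrees, less where a joint would pass 70% of its speed; a pose out of reach is approached as far as the arm can. A call is refused whole if a number of a shift passes 62.5 or a number of a turn 10.7, either way. A call with a gripper value outside its range is refused whole. The fingers move at their own pace and stop on an object; "grip_force" is the grip in N (left out, the last holds). Time passes only in rows, so rows that do not move let the fingers close. It gives the time, the measured TCP pose, the force, the opening and the grip force at its end, in the units of the state.
- r.get_obs(): the state, without advancing time (a new reading comes with each control period).
- r.grab_frame(name): name is "scene" or "top" or "wrist"; returns the picture (420x560x3 uint8, blue, green, red); there is no depth.
- r.camera_info(name): a dict with "mtx" (3x3 intrinsics, pixels), "rvec" (rotation vector, rad) and "tvec" (3), from world to camera coordinates, as OpenCV has them. Camera axes: x right, y down, z forward; pixel columns grow to the right and rows downward; lengths in m; the calibration is good to about 2 mm. A picture is of the moment at which its call begins: read the wrist's pose just before it. camera_info takes no time and is no camera call; for the wrist camera it gives the pose at the moment of the call.
- r.hand_in(): hands the job in; it is judged then, once.
The state is a dict: "clock": time; "joints": joint angles; "qvel": joint speeds; "tau": joint torques, N m; "tcp_pos": TCP position; "orientation": TCP orientation; "contact_force": force on the tool from outside, world axes, zero at the start; "moment": the same for the moment, N m; "grip_width": finger opening in m; "gripper_force": force on a finger pad.
Only numpy, scipy, OpenCV 4.12 (cv2) and the standard library are available. Lean on these libraries where they do the work, as an engineer would, in place of code of your own. Each camera call takes 0.05 s, during which the arm holds its last target. There are 200 camera calls.

## Working session

There is one attempt and no reset: what is moved stays moved. The work goes in short steps, Python scripts to look and compute and a tool call to move; the robot and the scene stay as the last step left them, time stands still between calls to the robot, and variables do not carry over. Pictures are saved under pics/ and viewed, at most 14 in all, crops included, and the job is handed in when it is done.

Besides the shell and the picture viewer there is one more tool, called after "Request:" as a command line: name --argument value ..., lists and objects as JSON in quotes. step_arm: Moves the arm, as the interface text tells. Its arguments: {"type":"object","properties":{"moves":{"type":"array","items":{"type":"object","properties":{"rx":{"type":"number"},"ry":{"type":"number"},"rz":{"type":"number"},"dx":{"type":"number"},"dy":{"type":"number"},"dz":{"type":"number"},"gripper":{"type":"number"}}}},"grip_force":{"type":"number"}},"required":["moves"]}

```bash
mkdir -p pics
python3 - <<'E'
from bench import r
import cv2
o=r.get_obs()
print({k:(o[k]) for k in o}, r.tcp_to_tips)
for n in("scene","top"):
    cv2.imwrite(f"pics/{n}0.png",cv2.resize(r.grab_frame(n),(800,600),interpolation=cv2.INTER_CUBIC)); i=r.camera_info(n);print(n,i)
E
```

```text
{'clock': 0.0, 'joints': array([-1.31909486,  0.47774373,  0.02232826,  1.55644033, -0.01147428,
        1.10927079, -0.08311947]), 'qvel': array([ 0.00138086, -0.0001141 , -0.00073808, -0.00044423, -0.0006256 ,
       -0.00098744,  0.00081187]), 'tau': array([ 2.72472889e-04, -5.96447682e+01,  1.60764076e+00, -2.81199396e+01,
        1.25049221e-02,  9.05635301e-03,  2.01999927e-05]), 'tcp_pos': array([0.23748079, 0.6312722 , 0.25236794]), 'orientation': array([-5.62064123e-01, -3.09073314e+00,  2.71109884e-03]), 'contact_force': array([ 0.16264398, -0.46738811,  0.06774393]), 'moment': array([ 0.0282261 , -0.03590388, -0.01802989]), 'gripper_force': 0.0, 'grip_width': 0.08571209949988289} 0.022
scene {'mtx': array([[502.65253636,   0.        , 282.38272918],
       [  0.        , 502.65253636, 216.48613154],
       [  0.        ,   0.        ,   1.        ]]), 'rvec': array([ 1.96124764,  1.26422899, -0.58308182]), 'tvec': array([-0.28660253, -0.23284389,  1.78300082])}
top {'mtx': array([[396.926974  ,   0.        , 269.4697907 ],
       [  0.        , 396.926974  , 218.87523514],
       [  0.        ,   0.        ,   1.        ]]), 'rvec': array([ 2.14278343, -2.09637342,  0.21299097]), 'tvec': array([0.02649938, 0.580601  , 0.98915757])}
```

View pics/top0.png

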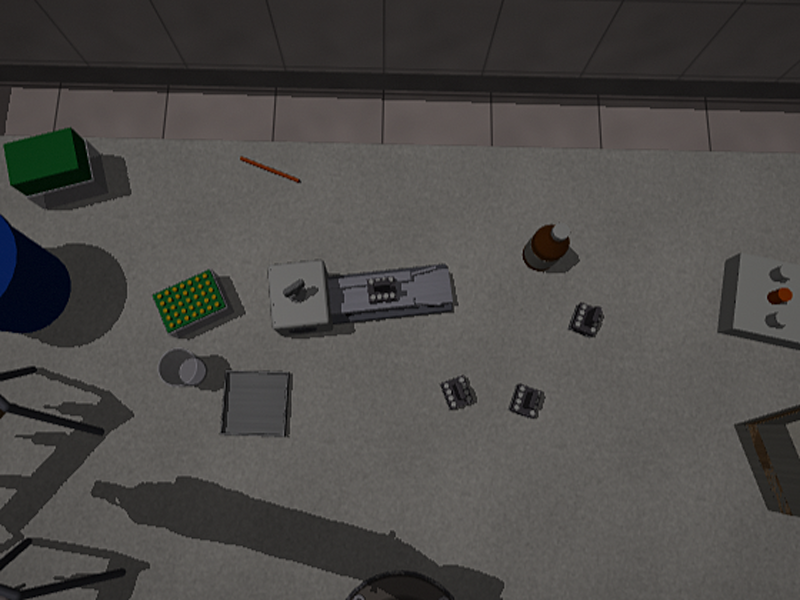

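View pics/scene0.png

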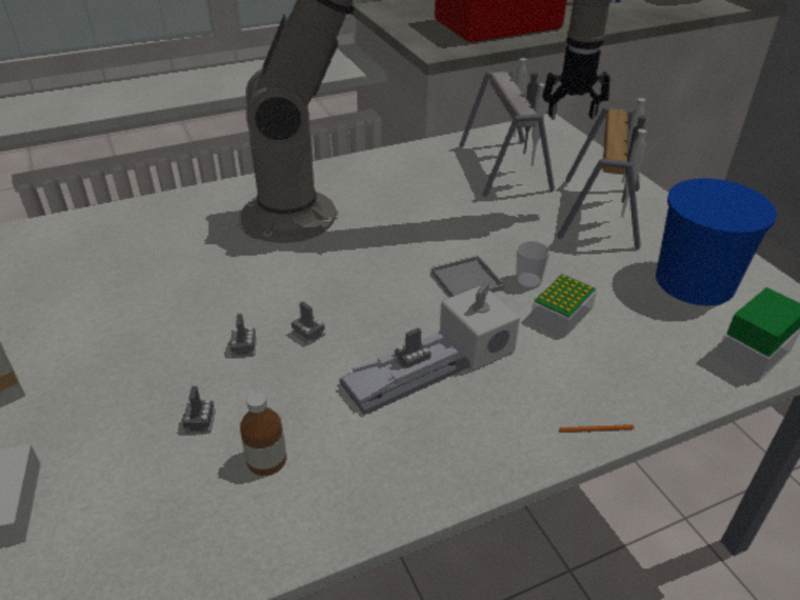

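The top view shows the mixer's housing at (300,297), its open end at (453,288) to the right, and the finished carrier at (382,290). There are three fresh carriers at (457,392), (527,400) and (587,319), and the tray is at (257,404).

```bash
cat > h.py <<'E'
from bench import r
import cv2, numpy as np
from scipy.spatial.transform import Rotation as R
def p2w(info,uv,z):
    uv=np.array(uv,float).reshape(-1,1,2); K=info["mtx"]
    d=cv2.undistortPoints(uv,K,None).reshape(-1,2); d=np.c_[d,np.ones(len(d))]
    Rm=cv2.Rodrigues(np.array(info["rvec"]))[0]; c=-Rm.T@np.array(info["tvec"]).ravel(); d=d@Rm
    return (c+d*((np.broadcast_to(z,len(d))-c[2])/d[:,2])[:,None]).round(4)
def w2p(info,P): return cv2.projectPoints(np.array(P,float),np.array(info["rvec"]),np.array(info["tvec"]),info["mtx"],None)[0].reshape(-1,2)
def grab(name,n=3): return np.mean([r.grab_frame(name).astype(float) for _ in range(n)],0)
def crop(name,x0,y0,w,h,s,fn,g=1.0,n=3):
    f=grab(name,n)[y0:y0+h,x0:x0+w]; f=np.clip(f*g,0,255).astype('uint8')
    cv2.imwrite(fn,cv2.resize(f,None,fx=s,fy=s,interpolation=cv2.INTER_CUBIC))
E
python3 - <<'E'
from h import *
crop("top",180,170,160,80,5,"pics/mix.png",1.7)
crop("top",300,205,130,90,6,"pics/fr.png",1.7)
E
```

```text
(no output)
```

View pics/mix.png

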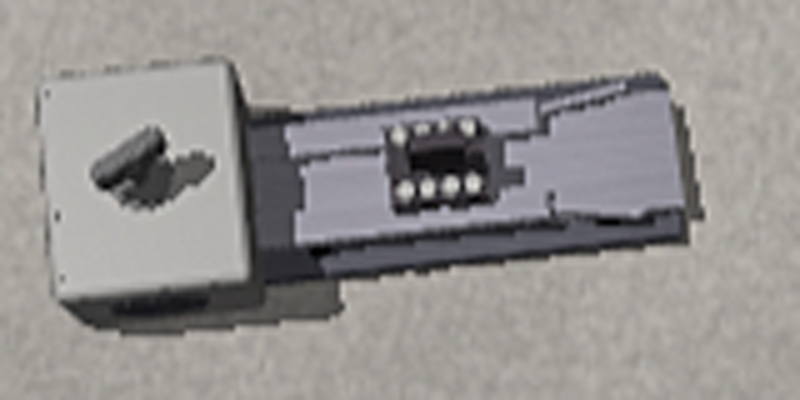

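View pics/fr.png

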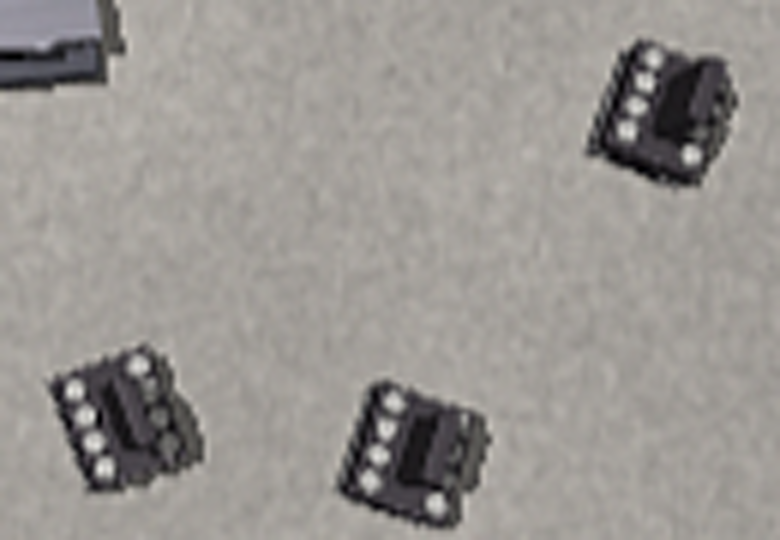

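The finished carrier's caps sit at about (399,134) to (473,184) in the first crop, and the key blade runs from (100,175) to (160,137). In the second crop the fresh cap rows start at (75,390), (393,402) and (653,57).

```bash
cat > m.py <<'E'
from h import *
i=r.camera_info("top")
f=lambda L,x0,y0,s:[(x0+(x+.5)/s-.5,y0+(y+.5)/s-.5) for x,y in L]
mx=lambda L,z:p2w(i,f(L,180,170,5),z)
fr=lambda L,z:p2w(i,f(L,300,205,6),z)
def car(n,P0,P3,diag,W):
    c=np.mean(W,0); 
    print(n,"center",c,"len",np.linalg.norm(P3-P0).round(4))
w=mx([(399,134),(469,128),(405,190),(473,184)],.064)
print("fin c",w.mean(0),"row dirs",[np.degrees(np.arctan2(*(b-a)[[1,0]])).round(1) for a,b in((w[1],w[0]),(w[3],w[2]))],np.linalg.norm(w[0]-w[1]),np.linalg.norm(w[0]-w[2]))
for n,P in dict(A=[(75,390),(105,467),(138,365)],B=[(370,481),(393,402),(436,504)],C=[(627,130),(653,57),(691,154)]).items():
    w=fr(P,.034); c=(w[1]+w[2])/2; d=w[1]-w[0]; e=w[2]-w[0]
    print(n,c.round(4),"x-axis yaw",np.degrees(np.arctan2(d[1],d[0])).round(1),"side yaw",np.degrees(np.arctan2(e[1],e[0])).round(1),np.linalg.norm(d).round(4),np.linalg.norm(e).round(4))
h=mx([(40,65),(232,60),(250,283),(58,297)],.095);print("housing",h.tolist(),h.mean(0))
k=mx([(100,172),(158,135)],.143);print("key",k.tolist(),k.mean(0))
d=mx([(665,82),(687,210)],.03);print("deck end",d.tolist(),d.mean(0))
t=p2w(i,np.array([(222,370),(291,372),(290,437),(220,435)])/1.42857,.014);print("tray",t.tolist(),t.mean(0))
E
python3 m.py
```

```text
fin c [0.625475 0.047025 0.064   ] row dirs [np.float64(96.3), np.float64(96.4)] 0.03722646907779464 0.030562885989382605
A [ 0.4403 -0.0962  0.034 ] x-axis yaw -158.3 side yaw -67.3 0.0355 0.03
B [ 0.427 -0.224  0.034] x-axis yaw -17.6 side yaw -107.9 0.0361 0.0299
C [ 0.5841 -0.3442  0.034 ] x-axis yaw -21.5 side yaw -110.1 0.0363 0.03
housing [[0.6631, 0.2527, 0.095], [0.6681, 0.1537, 0.095], [0.5512, 0.1396, 0.095], [0.5419, 0.2361, 0.095]] [0.606075 0.195525 0.095   ]
key [[0.5958, 0.21, 0.143], [0.615, 0.1827, 0.143]] [0.6054  0.19635 0.143  ]
deck end [[0.6802, -0.0776, 0.03], [0.6084, -0.0896, 0.03]] [ 0.6443 -0.0836  0.03  ]
tray [[0.4716, 0.3434, 0.014], [0.4707, 0.2135, 0.014], [0.3513, 0.2089, 0.014], [0.3521, 0.3378, 0.014]] [0.411425 0.2759   0.014   ]
```

```bash
cat > go.py <<'E'
import sys
from h import *
o=r.get_obs(); M=R.from_rotvec(o["orientation"]).as_matrix(); yaw=np.degrees(np.arctan2(M[1,0],M[0,0]))
print("t",round(o["clock"],2),"tcp",o["tcp_pos"].round(4),"yaw",yaw.round(2),"tilt z",M[:,2].round(4),"F",o["contact_force"].round(1),"w",round(o["grip_width"],4),"j",o["joints"].round(2))
a=list(map(float,sys.argv[1:]))
while len(a)>=4:
    x,y,z,ps=a[:4]; a=a[4:]
    dr=(yaw-ps+180)%360-180; c,s=np.cos(np.radians(ps)),np.sin(np.radians(ps)); d=np.array([x,y,z])-o["tcp_pos"]
    print("rz %.1f  then dx %.1f dy %.1f dz %.1f mm"%(dr,1e3*(d[0]*c+d[1]*s),1e3*(d[0]*s-d[1]*c),-1e3*d[2]))
    o["tcp_pos"]=np.array([x,y,z]); yaw=ps
E
python3 go.py .6255 .047 .26 97.5
```

```text
t 0.4 tcp [0.2376 0.6317 0.2532] yaw 159.39 tilt z [-1.e-04 -2.e-04 -1.e+00] F [-0.5  0.6 -0.1] w 0.0856 j [-1.32  0.48  0.02  1.56 -0.01  1.11 -0.08]
rz 61.9  then dx -630.4 dy 308.3 dz -6.8 mm
```

Request:
step_arm --moves '[{"rz": 10.3}, {"rz": 10.3}, {"rz": 10.3}, {"rz": 10.3}, {"rz": 10.3}, {"rz": 10.4}, {"dx": -45, "dy": 22, "dz": -1}, {"dx": -45, "dy": 22, "dz": -1}, {"dx": -45, "dy": 22, "dz": -1}, {"dx": -45, "dy": 22, "dz": -1}, {"dx": -45, "dy": 22, "dz": -1}, {"dx": -45, "dy": 22, "dz": -1}, {"dx": -45, "dy": 22}, {"dx": -45, "dy": 22}, {"dx": -45, "dy": 22}, {"dx": -45, "dy": 22}, {"dx": -45, "dy": 22}, {"dx": -45, "dy": 22}, {"dx": -45, "dy": 22}, {"dx": -45, "dy": 22}]' --grip_force 40

```text
invalid input at $.moves[0]: expected keys rx, ry, rz, dx, dy, dz, gripper
```

```bash
python3 - <<'E'
from h import *
print(r.camera_info("wrist"))
crop("wrist",0,0,560,420,1.42,"pics/w1.png",1.6,1)
E
python3 go.py .6255 .047 .26 97.5
```

```text
{'mtx': array([[336.99162097,   0.        , 280.48907989],
       [  0.        , 336.99162097, 211.56946567],
       [  0.        ,   0.        ,   1.        ]]), 'rvec': array([-2.36130005, -1.63353651, -0.25751182]), 'tvec': array([-0.67569292, -0.03900532,  0.38112977])}
t 0.45 tcp [0.2376 0.6317 0.2532] yaw 159.38 tilt z [-1.e-04 -2.e-04 -1.e+00] F [0.2 0.3 0. ] w 0.0852 j [-1.32  0.48  0.02  1.56 -0.01  1.11 -0.08]
rz 61.9  then dx -630.4 dy 308.2 dz -6.8 mm
```

View pics/w1.png

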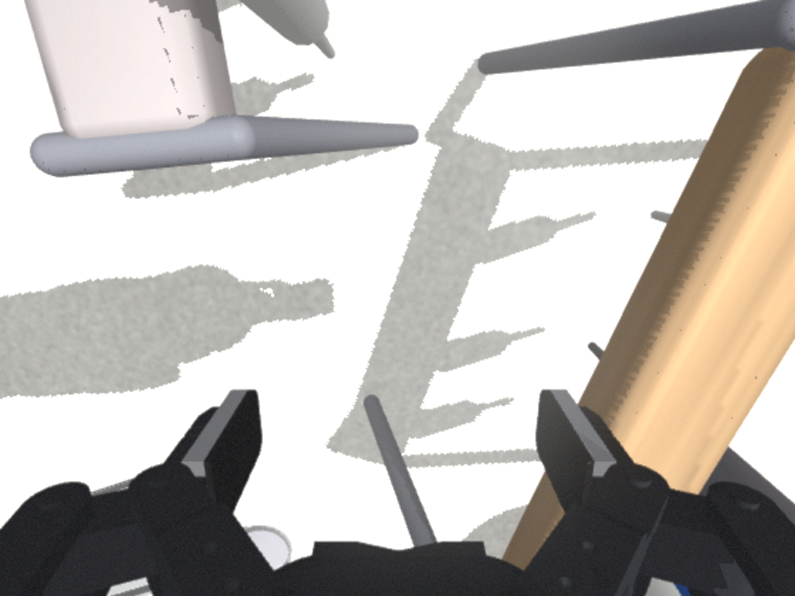

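The move was refused because every key is required. The wrist view (taken before any motion) shows a wooden rack close beside the right finger, so I'll rise first.

Request:
step_arm --moves '[{"rx": 0, "ry": 0, "rz": 0, "dx": 0, "dy": 0, "dz": -40, "gripper": 1}, {"rx": 0, "ry": 0, "rz": 0, "dx": 0, "dy": 0, "dz": -40, "gripper": 1}, {"rx": 0, "ry": 0, "rz": 0, "dx": 0, "dy": 0, "dz": -20, "gripper": 1}, {"rx": 0, "ry": 0, "rz": 10.3, "dx": 0, "dy": 0, "dz": 0, "gripper": 1}, {"rx": 0, "ry": 0, "rz": 10.3, "dx": 0, "dy": 0, "dz": 0, "gripper": 1}, {"rx": 0, "ry": 0, "rz": 10.3, "dx": 0, "dy": 0, "dz": 0, "gripper": 1}, {"rx": 0, "ry": 0, "rz": 10.3, "dx": 0, "dy": 0, "dz": 0, "gripper": 1}, {"rx": 0, "ry": 0, "rz": 10.3, "dx": 0, "dy": 0, "dz": 0, "gripper": 1}, {"rx": 0, "ry": 0, "rz": 10.3, "dx": 0, "dy": 0, "dz": 0, "gripper": 1}]' --grip_force 40

```text
clock: 1.58
tcp_pos: [0.2376, 0.6317, 0.3533]
orientation: [-2.077, -2.357, 0.0]
contact_force: [0.3, 0.2, -0.1]
grip_width: 0.0855
gripper_force: 0.0
```

Request:
step_arm --moves '[{"rx": 0, "ry": 0, "rz": 0, "dx": -45, "dy": 22, "dz": 0, "gripper": 1}, {"rx": 0, "ry": 0, "rz": 0, "dx": -45, "dy": 22, "dz": 0, "gripper": 1}, {"rx": 0, "ry": 0, "rz": 0, "dx": -45, "dy": 22, "dz": 0, "gripper": 1}, {"rx": 0, "ry": 0, "rz": 0, "dx": -45, "dy": 22, "dz": 0, "gripper": 1}, {"rx": 0, "ry": 0, "rz": 0, "dx": -45, "dy": 22, "dz": 0, "gripper": 1}, {"rx": 0, "ry": 0, "rz": 0, "dx": -45, "dy": 22, "dz": 0, "gripper": 1}, {"rx": 0, "ry": 0, "rz": 0, "dx": -45, "dy": 22, "dz": 0, "gripper": 1}, {"rx": 0, "ry": 0, "rz": 0, "dx": -45, "dy": 22, "dz": 0, "gripper": 1}, {"rx": 0, "ry": 0, "rz": 0, "dx": -45, "dy": 22, "dz": 0, "gripper": 1}, {"rx": 0, "ry": 0, "rz": 0, "dx": -45, "dy": 22, "dz": 0, "gripper": 1}, {"rx": 0, "ry": 0, "rz": 0, "dx": -45, "dy": 22, "dz": 0, "gripper": 1}, {"rx": 0, "ry": 0, "rz": 0, "dx": -45, "dy": 22, "dz": 0, "gripper": 1}, {"rx": 0, "ry": 0, "rz": 0, "dx": -45, "dy": 22, "dz": 0, "gripper": 1}, {"rx": 0, "ry": 0, "rz": 0, "dx": -45, "dy": 22, "dz": 0, "gripper": 1}]' --grip_force 40

```text
clock: 3.32
tcp_pos: [0.6269, 0.0468, 0.3535]
orientation: [-2.069, -2.364, -0.001]
contact_force: [0.4, 0.7, 0.6]
grip_width: 0.0852
gripper_force: 0.0
```

```bash
python3 - <<'E'
from h import *
np.save("wi.npy",r.camera_info("wrist"),allow_pickle=True)
crop("wrist",0,0,560,420,1.42,"pics/w2.png",.7,1)
i=r.camera_info("wrist");Rm=cv2.Rodrigues(i["rvec"])[0];print("cam at",-Rm.T@np.array(i["tvec"]).ravel(),Rm[2])
E
python3 go.py .6255 .047 .26 97.5
```

```text
cam at [0.61821757 0.11931861 0.47381278] [ 0.04143315 -0.31132212 -0.94940077]
t 3.38 tcp [0.6291 0.0388 0.3536] yaw 97.15 tilt z [ 0.0027 -0.0047 -1.    ] F [ 1.1 -4.1  1.6] w 0.0854 j [-0.58  0.36  0.57  1.57 -0.2   1.26  0.14]
rz -0.4  then dx 8.6 dy -2.5 dz 93.6 mm
```

View pics/w2.png

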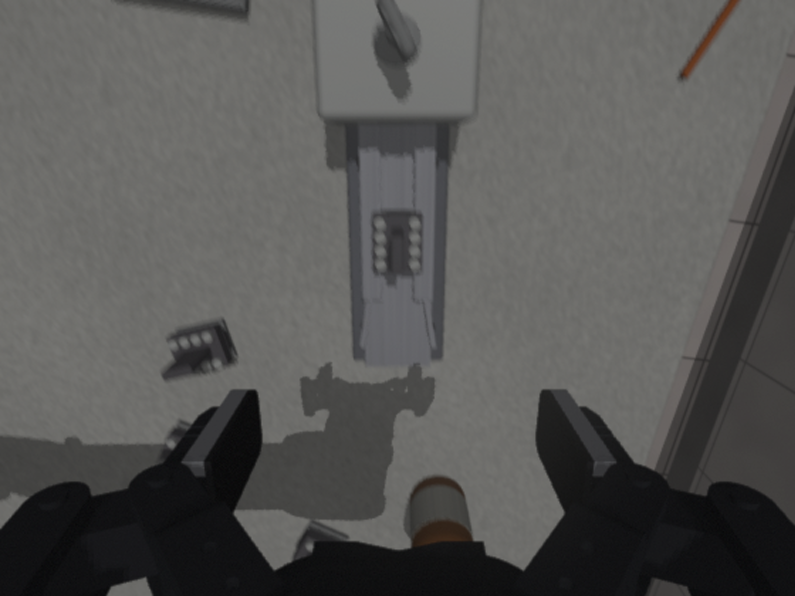

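The mixer axis is upright at column ~398, the image centre, so the tool yaw is nearly the mixer's. The arm was still settling at that moment, so I'll grab again with the model overlaid.

```bash
cat > ov.py <<'E'
from h import *
import sys
K0=np.array([.6054,.1964]); yaw=float(sys.argv[1]); off=np.array(list(map(float,sys.argv[2:4]))); xf=float(sys.argv[4]); fn=sys.argv[5]
c,s=np.cos(np.radians(yaw)),np.sin(np.radians(yaw)); Rz=np.array([[c,-s],[s,c]])
org=K0+off-Rz@[.115,0]; W=lambda P:[np.r_[org+Rz@p[:2],p[2]] for p in P]
i=r.camera_info("wrist"); f=grab("wrist",2)*.8; x0,y0,w,h,q=190,0,190,270,3
f=cv2.resize(np.clip(f[y0:y0+h,x0:x0+w],0,255).astype('uint8'),None,fx=q,fy=q,interpolation=cv2.INTER_CUBIC)
def ln(P,col):
    p=(w2p(i,W(P))-[x0,y0]+.5)*q-.5; cv2.polylines(f,[np.round(p).astype(int)],False,col,1)
ln([(-.095,-.0155,.0425),(.062,-.0155,.0425)],(0,0,255)); ln([(-.095,.0155,.0425),(.062,.0155,.0425)],(0,0,255))
ln([(-.17,-.05,.03),(-.17,.05,.03)],(0,255,0))
ln([(.065,-.06,.095),(.065,.06,.095),(.165,.06,.095),(.165,-.06,.095),(.065,-.06,.095)],(255,0,0))
a,b=.0186,.0153; ln([(xf-a,-b,.064),(xf+a,-b,.064),(xf+a,b,.064),(xf-a,b,.064),(xf-a,-b,.064)],(0,255,255))
cv2.imwrite(fn,cv2.resize(f,None,fx=.74,fy=.74)); print("org",org,f.shape)
E
python3 ov.py 97.3 0 0 -.036 pics/o1.png; python3 go.py
```

```text
org [0.62001243 0.08233214] (810, 570, 3)
t 3.48 tcp [0.6268 0.0444 0.3533] yaw 97.26 tilt z [ 4.0e-04 -1.6e-03 -1.0e+00] F [-0.5  0.6  0.3] w 0.0855 j [-0.59  0.36  0.57  1.58 -0.2   1.26  0.14]
```

View pics/o1.png

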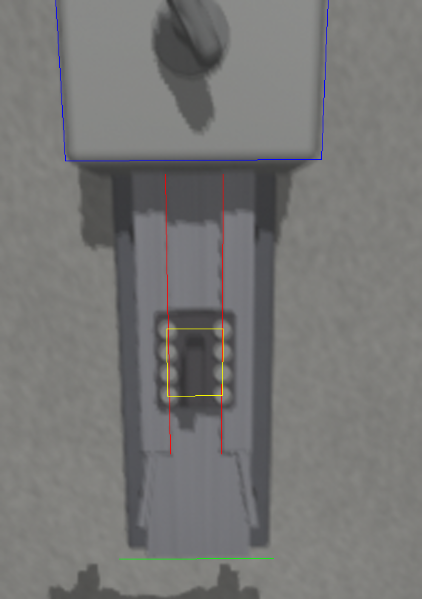

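The overlay fits within ~1–2 mm: lips, housing edge and caps coincide. I take the mixer origin as (0.620, 0.0823), yaw 97.3°.

```bash
python3 go.py .6246 .0466 .093 97.3
```

```text
t 3.48 tcp [0.6268 0.0444 0.3533] yaw 97.26 tilt z [ 4.0e-04 -1.6e-03 -1.0e+00] F [-0.5  0.6  0.3] w 0.0855 j [-0.59  0.36  0.57  1.58 -0.2   1.26  0.14]
rz -0.0  then dx 2.5 dy -1.9 dz 260.3 mm
```

Request:
step_arm --moves '[{"rx": 0, "ry": 0, "rz": 0, "dx": 0, "dy": 0, "dz": 40, "gripper": 1}, {"rx": 0, "ry": 0, "rz": 0, "dx": 0, "dy": 0, "dz": 40, "gripper": 1}, {"rx": 0, "ry": 0, "rz": 0, "dx": 0, "dy": 0, "dz": 40, "gripper": 1}, {"rx": 0, "ry": 0, "rz": 0, "dx": 0, "dy": 0, "dz": 40, "gripper": 1}, {"rx": 0, "ry": 0, "rz": 0, "dx": 0, "dy": 0, "dz": 20, "gripper": 1}, {"rx": 0, "ry": 0, "rz": 0, "dx": 0, "dy": 0, "dz": 0, "gripper": 1}, {"rx": 0, "ry": 0, "rz": 0, "dx": 0, "dy": 0, "dz": 0, "gripper": 1}]'

```text
clock: 4.35
tcp_pos: [0.6272, 0.0482, 0.1749]
orientation: [2.068, 2.363, 0.003]
contact_force: [-1.1, 1.1, 0.5]
grip_width: 0.0857
gripper_force: 0.0
```

```bash
python3 go.py .6246 .0466 .093 97.3
```

```text
t 4.35 tcp [0.6272 0.0482 0.1749] yaw 97.6 tilt z [ 2.5e-03  5.0e-04 -1.0e+00] F [-1.1  1.1  0.5] w 0.0857 j [-0.54  0.52  0.5   1.77 -0.3   0.92  0.22]
rz 0.3  then dx -1.3 dy -2.7 dz 81.9 mm
```

Request:
step_arm --moves '[{"rx": 0, "ry": 0, "rz": 0.3, "dx": -1, "dy": -2.5, "dz": 30, "gripper": 1}, {"rx": 0, "ry": 0, "rz": 0, "dx": 0, "dy": 0, "dz": 30, "gripper": 1}, {"rx": 0, "ry": 0, "rz": 0, "dx": 0, "dy": 0, "dz": 22, "gripper": 1}, {"rx": 0, "ry": 0, "rz": 0, "dx": 0, "dy": 0, "dz": 0, "gripper": 1}, {"rx": 0, "ry": 0, "rz": 0, "dx": 0, "dy": 0, "dz": 0, "gripper": -1}, {"rx": 0, "ry": 0, "rz": 0, "dx": 0, "dy": 0, "dz": 0, "gripper": -1}, {"rx": 0, "ry": 0, "rz": 0, "dx": 0, "dy": 0, "dz": 0, "gripper": -1}, {"rx": 0, "ry": 0, "rz": 0, "dx": 0, "dy": 0, "dz": 0, "gripper": -1}, {"rx": 0, "ry": 0, "rz": 0, "dx": 0, "dy": 0, "dz": 0, "gripper": -1}, {"rx": 0, "ry": 0, "rz": 0, "dx": 0, "dy": 0, "dz": 0, "gripper": -1}, {"rx": 0, "ry": 0, "rz": 0, "dx": 0, "dy": 0, "dz": 0, "gripper": -1}, {"rx": 0, "ry": 0, "rz": 0, "dx": 0, "dy": 0, "dz": 0, "gripper": -1}]' --grip_force 40

```text
clock: 5.85
tcp_pos: [0.624, 0.0467, 0.0916]
orientation: [2.076, 2.358, 0.001]
contact_force: [-0.4, 0.4, 4.4]
grip_width: 0.0095
gripper_force: 46.0
```

```bash
python3 go.py .6246 .0466 .093 97.3 .6371 -.0507 .093 97.3
```

```text
t 5.85 tcp [0.624  0.0467 0.0916] yaw 97.29 tilt z [ 4.e-04  2.e-04 -1.e+00] F [-0.4  0.4  4.4] w 0.0095 j [-0.49  0.62  0.44  1.83 -0.37  0.77  0.27]
rz -0.0  then dx -0.2 dy 0.6 dz -1.4 mm
rz 0.0  then dx -98.1 dy 0.0 dz -0.0 mm
```

Request:
step_arm --moves '[{"rx": 0, "ry": 0, "rz": 0, "dx": -6, "dy": 0, "dz": -0.5, "gripper": -1}, {"rx": 0, "ry": 0, "rz": 0, "dx": -12, "dy": 0, "dz": 0, "gripper": -1}, {"rx": 0, "ry": 0, "rz": 0, "dx": -12, "dy": 0, "dz": 0, "gripper": -1}, {"rx": 0, "ry": 0, "rz": 0, "dx": -12, "dy": 0, "dz": 0, "gripper": -1}, {"rx": 0, "ry": 0, "rz": 0, "dx": -12, "dy": 0, "dz": 0, "gripper": -1}]'

```text
clock: 6.48
tcp_pos: [0.6305, -0.0082, 0.0916]
orientation: [-2.076, -2.357, 0.001]
contact_force: [0.2, 0.0, -0.3]
grip_width: 0.0098
gripper_force: 45.4
```

Request:
step_arm --moves '[{"rx": 0, "ry": 0, "rz": 0, "dx": -12, "dy": 0, "dz": 0, "gripper": -1}, {"rx": 0, "ry": 0, "rz": 0, "dx": -12, "dy": 0, "dz": 0, "gripper": -1}, {"rx": 0, "ry": 0, "rz": 0, "dx": -12, "dy": 0, "dz": 0, "gripper": -1}, {"rx": 0, "ry": 0, "rz": 0, "dx": -12, "dy": 0, "dz": 0, "gripper": -1}, {"rx": 0, "ry": 0, "rz": 0, "dx": -6, "dy": 0, "dz": 0, "gripper": -1}, {"rx": 0, "ry": 0, "rz": 0, "dx": 0, "dy": 0, "dz": 0, "gripper": -1}]'

```text
clock: 7.22
tcp_pos: [0.6373, -0.0612, 0.0917]
orientation: [-2.077, -2.357, 0.001]
contact_force: [0.4, 0.3, -2.3]
grip_width: 0.0095
gripper_force: 44.9
```

```bash
python3 go.py .6371 -.0507 .25 97.3 .412 .276 .25 97.3
```

```text
t 7.22 tcp [ 0.6373 -0.0612  0.0917] yaw 97.23 tilt z [-3.e-04 -2.e-04 -1.e+00] F [ 0.4  0.3 -2.3] w 0.0095 j [-0.31  0.64  0.44  1.79 -0.37  0.79  0.43]
rz -0.1  then dx 10.5 dy 1.1 dz -158.3 mm
rz 0.0  then dx 352.7 dy -181.8 dz -0.0 mm
```

Request:
step_arm --moves '[{"rx": 0, "ry": 0, "rz": 0, "dx": 0, "dy": 0, "dz": -30, "gripper": -1}, {"rx": 0, "ry": 0, "rz": 0, "dx": 0, "dy": 0, "dz": -45, "gripper": -1}, {"rx": 0, "ry": 0, "rz": 0, "dx": 0, "dy": 0, "dz": -45, "gripper": -1}, {"rx": 0, "ry": 0, "rz": 0, "dx": 0, "dy": 0, "dz": -35, "gripper": -1}, {"rx": 0, "ry": 0, "rz": 0, "dx": 36, "dy": -18, "dz": 0, "gripper": -1}, {"rx": 0, "ry": 0, "rz": 0, "dx": 36, "dy": -18, "dz": 0, "gripper": -1}, {"rx": 0, "ry": 0, "rz": 0, "dx": 36, "dy": -18, "dz": 0, "gripper": -1}, {"rx": 0, "ry": 0, "rz": 0, "dx": 36, "dy": -18, "dz": 0, "gripper": -1}, {"rx": 0, "ry": 0, "rz": 0, "dx": 36, "dy": -18, "dz": 0, "gripper": -1}, {"rx": 0, "ry": 0, "rz": 0, "dx": 36, "dy": -18, "dz": 0, "gripper": -1}, {"rx": 0, "ry": 0, "rz": 0, "dx": 36, "dy": -18, "dz": 0, "gripper": -1}, {"rx": 0, "ry": 0, "rz": 0, "dx": 36, "dy": -18, "dz": 0, "gripper": -1}, {"rx": 0, "ry": 0, "rz": 0, "dx": 36, "dy": -18, "dz": 0, "gripper": -1}, {"rx": 0, "ry": 0, "rz": 0, "dx": 36, "dy": -18, "dz": 0, "gripper": -1}, {"rx": 0, "ry": 0, "rz": 0, "dx": 0, "dy": 0, "dz": 40, "gripper": -1}, {"rx": 0, "ry": 0, "rz": 0, "dx": 0, "dy": 0, "dz": 40, "gripper": -1}, {"rx": 0, "ry": 0, "rz": 0, "dx": 0, "dy": 0, "dz": 0, "gripper": -1}, {"rx": 0, "ry": 0, "rz": 0, "dx": 0, "dy": 0, "dz": 0, "gripper": -1}]'

```text
clock: 9.48
tcp_pos: [0.4139, 0.2743, 0.168]
orientation: [2.076, 2.358, 0.002]
contact_force: [0.2, -0.5, -2.3]
grip_width: 0.0095
gripper_force: 44.8
```

```bash
python3 go.py .412 .276 .067 97.3
```

```text
t 9.47 tcp [0.4139 0.2743 0.168 ] yaw 97.28 tilt z [ 0.0011  0.001  -1.    ] F [ 0.2 -0.5 -2.3] w 0.0095 j [-1.03  0.3   0.38  2.08 -0.16  0.78 -0.43]
rz -0.0  then dx 2.0 dy -1.7 dz 101.0 mm
```

Request:
step_arm --moves '[{"rx": 0, "ry": 0, "rz": 0, "dx": 0, "dy": 0, "dz": 40, "gripper": -1}, {"rx": 0, "ry": 0, "rz": 0, "dx": 0, "dy": 0, "dz": 35, "gripper": -1}, {"rx": 0, "ry": 0, "rz": 0, "dx": 0, "dy": 0, "dz": 16, "gripper": -1}, {"rx": 0, "ry": 0, "rz": 0, "dx": 0, "dy": 0, "dz": 6, "gripper": -1}, {"rx": 0, "ry": 0, "rz": 0, "dx": 0, "dy": 0, "dz": 4, "gripper": -1}, {"rx": 0, "ry": 0, "rz": 0, "dx": 0, "dy": 0, "dz": 0, "gripper": -1}, {"rx": 0, "ry": 0, "rz": 0, "dx": 0, "dy": 0, "dz": 0, "gripper": -1}]'

```text
clock: 10.35
tcp_pos: [0.4137, 0.2741, 0.0665]
orientation: [2.076, 2.358, 0.002]
contact_force: [0.2, 0.7, -2.3]
grip_width: 0.0093
gripper_force: 44.9
```

Request:
step_arm --moves '[{"rx": 0, "ry": 0, "rz": 0, "dx": 0, "dy": 0, "dz": 0, "gripper": 0}, {"rx": 0, "ry": 0, "rz": 0, "dx": 0, "dy": 0, "dz": 0, "gripper": 0}, {"rx": 0, "ry": 0, "rz": 0, "dx": 0, "dy": 0, "dz": 0, "gripper": 0}, {"rx": 0, "ry": 0, "rz": 0, "dx": 0, "dy": 0, "dz": 0, "gripper": 0}, {"rx": 0, "ry": 0, "rz": 0, "dx": 0, "dy": 0, "dz": -30, "gripper": 0}, {"rx": 0, "ry": 0, "rz": 0, "dx": 0, "dy": 0, "dz": -60, "gripper": 0}, {"rx": 0, "ry": 0, "rz": 0, "dx": 0, "dy": 0, "dz": -60, "gripper": 0}, {"rx": 0, "ry": 0, "rz": 0, "dx": -55, "dy": 0, "dz": 0, "gripper": 0.5}, {"rx": 0, "ry": 0, "rz": 0, "dx": -55, "dy": 0, "dz": 0, "gripper": 1}, {"rx": 0, "ry": 0, "rz": 0, "dx": -55, "dy": 0, "dz": 0, "gripper": 1}, {"rx": 0, "ry": 0, "rz": 0, "dx": 0, "dy": 0, "dz": 0, "gripper": 1}]'

```text
clock: 11.72
tcp_pos: [0.4342, 0.1059, 0.2159]
orientation: [2.085, 2.35, -0.0]
contact_force: [0.4, 0.9, -1.0]
grip_width: 0.0858
gripper_force: 0.0
```

```bash
python3 - <<'E'
from h import *
crop("top",140,200,280,105,2.8,"pics/t2.png",1.7)
E
python3 go.py .4403 -.0962 .2 111.7
```

```text
t 11.88 tcp [0.4341 0.111  0.2158] yaw 97.33 tilt z [ 1.e-04  5.e-04 -1.e+00] F [ 0.3  0.3 -0.5] w 0.0852 j [-0.86  0.15  0.52  2.14 -0.1   0.87 -0.15]
rz -14.4  then dx -194.8 dy -70.9 dz 15.8 mm
```

View pics/t2.png

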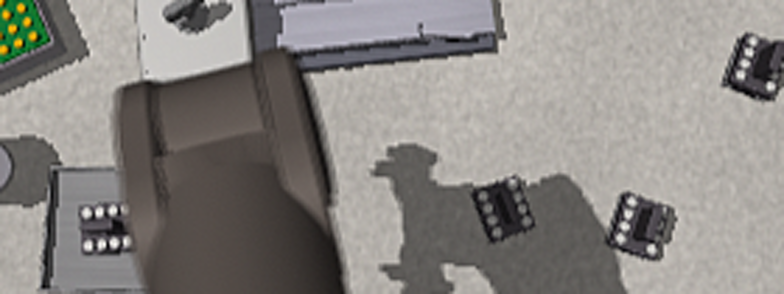

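The finished carrier stands in the tray at (103,228), and the three fresh carriers are where they were. Next is carrier A, long axis at yaw 22°.

```bash
python3 go.py .4403 -.0962 .16 22.2 .4403 -.0962 .062 22.2
```

```text
t 11.88 tcp [0.4341 0.111  0.2158] yaw 97.33 tilt z [ 1.e-04  5.e-04 -1.e+00] F [ 0.3  0.3 -0.5] w 0.0852 j [-0.86  0.15  0.52  2.14 -0.1   0.87 -0.15]
rz 75.1  then dx -72.6 dy 194.2 dz 55.8 mm
rz 0.0  then dx 0.0 dy 0.0 dz 98.0 mm
```

Request:
step_arm --moves '[{"rx": 0, "ry": 0, "rz": 10.7, "dx": 0, "dy": 0, "dz": 0, "gripper": 1}, {"rx": 0, "ry": 0, "rz": 10.7, "dx": 0, "dy": 0, "dz": 0, "gripper": 1}, {"rx": 0, "ry": 0, "rz": 10.7, "dx": 0, "dy": 0, "dz": 0, "gripper": 1}, {"rx": 0, "ry": 0, "rz": 10.7, "dx": 0, "dy": 0, "dz": 0, "gripper": 1}, {"rx": 0, "ry": 0, "rz": 10.7, "dx": 0, "dy": 0, "dz": 0, "gripper": 1}, {"rx": 0, "ry": 0, "rz": 10.7, "dx": 0, "dy": 0, "dz": 0, "gripper": 1}, {"rx": 0, "ry": 0, "rz": 10.7, "dx": 0, "dy": 0, "dz": 0, "gripper": 1}, {"rx": 0, "ry": 0, "rz": 0, "dx": -14, "dy": 39, "dz": 11, "gripper": 1}, {"rx": 0, "ry": 0, "rz": 0, "dx": -14, "dy": 39, "dz": 11, "gripper": 1}, {"rx": 0, "ry": 0, "rz": 0, "dx": -14, "dy": 39, "dz": 11, "gripper": 1}, {"rx": 0, "ry": 0, "rz": 0, "dx": -14, "dy": 39, "dz": 11, "gripper": 1}, {"rx": 0, "ry": 0, "rz": 0, "dx": -16, "dy": 38, "dz": 11, "gripper": 1}, {"rx": 0, "ry": 0, "rz": 0, "dx": 0, "dy": 0, "dz": 0, "gripper": 1}, {"rx": 0, "ry": 0, "rz": 0, "dx": 0, "dy": 0, "dz": 0, "gripper": 1}, {"rx": 0, "ry": 0, "rz": 0, "dx": 0, "dy": 0, "dz": 0, "gripper": 1}]'

```text
clock: 13.75
tcp_pos: [0.442, -0.0949, 0.1609]
orientation: [-3.08, -0.615, -0.0]
contact_force: [0.7, -0.0, 0.6]
grip_width: 0.0855
gripper_force: 0.0
```

```bash
python3 go.py .4403 -.0962 .062 22.2
python3 - <<'E'
from h import *
i=r.camera_info("wrist"); f=np.clip(grab("wrist",1)*.8,0,255).astype('uint8')
c,s=np.cos(np.radians(22.2)),np.sin(np.radians(22.2))
P=[(.4403+c*a-s*b,-.0962+s*a+c*b,.034) for a in(-.0186,.0186) for b in (-.0153,.0153)]+[(.4403+c*a-s*b,-.0962+s*a+c*b,.076) for a in(-.015,.015) for b in (-.005,.005)]
p=w2p(i,P);print(p.round())
for q in p: cv2.circle(f,tuple(np.round(q).astype(int)),1,(0,0,255),-1)
cv2.imwrite("pics/a1.png",cv2.resize(f[130:420,120:440],None,fx=2,fy=2))
E
```

```text
t 13.75 tcp [ 0.442  -0.0949  0.1609] yaw 22.57 tilt z [ 2.e-04  5.e-04 -1.e+00] F [ 0.7 -0.   0.6] w 0.0855 j [-0.56  0.29  0.75  2.2  -0.3   0.75 -0.79]
rz 0.4  then dx -2.1 dy 0.5 dz 98.9 mm
[[302. 235.]
 [264. 235.]
 [304. 189.]
 [263. 189.]
 [291. 254.]
 [276. 254.]
 [292. 211.]
 [276. 211.]]
```

View pics/a1.png

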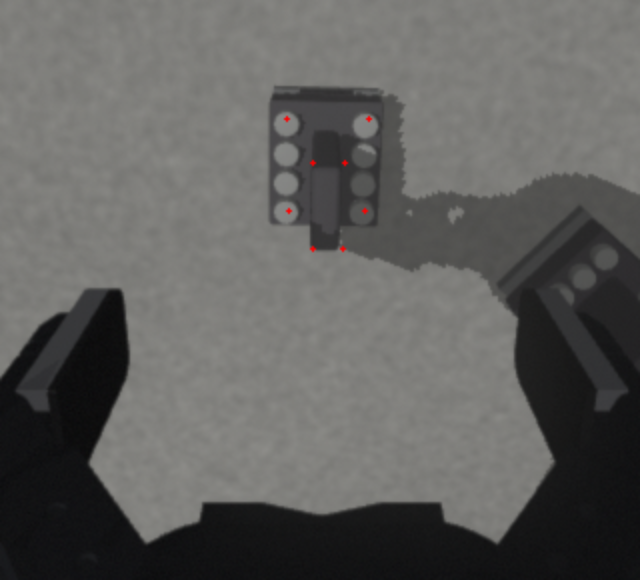

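The cap and fin dots sit on carrier A within about 1 px, and B at the right is clear of the finger, so I descend and grip.

Request:
step_arm --moves '[{"rx": 0, "ry": 0, "rz": 0.4, "dx": -2, "dy": 0.5, "dz": 40, "gripper": 1}, {"rx": 0, "ry": 0, "rz": 0, "dx": 0, "dy": 0, "dz": 40, "gripper": 1}, {"rx": 0, "ry": 0, "rz": 0, "dx": 0, "dy": 0, "dz": 18, "gripper": 1}, {"rx": 0, "ry": 0, "rz": 0, "dx": 0, "dy": 0, "dz": 0, "gripper": 1}, {"rx": 0, "ry": 0, "rz": 0, "dx": 0, "dy": 0, "dz": 0, "gripper": -1}, {"rx": 0, "ry": 0, "rz": 0, "dx": 0, "dy": 0, "dz": 0, "gripper": -1}, {"rx": 0, "ry": 0, "rz": 0, "dx": 0, "dy": 0, "dz": 0, "gripper": -1}, {"rx": 0, "ry": 0, "rz": 0, "dx": 0, "dy": 0, "dz": 0, "gripper": -1}, {"rx": 0, "ry": 0, "rz": 0, "dx": 0, "dy": 0, "dz": 0, "gripper": -1}, {"rx": 0, "ry": 0, "rz": 0, "dx": 0, "dy": 0, "dz": 0, "gripper": -1}, {"rx": 0, "ry": 0, "rz": 0, "dx": 0, "dy": 0, "dz": 0, "gripper": -1}, {"rx": 0, "ry": 0, "rz": 0, "dx": 0, "dy": 0, "dz": 0, "gripper": -1}]' --grip_force 40

```text
clock: 15.3
tcp_pos: [0.4399, -0.0978, 0.063]
orientation: [-3.084, -0.599, -0.0]
contact_force: [-0.8, 1.1, 6.2]
grip_width: 0.0095
gripper_force: 46.1
```

```bash
python3 go.py .4403 -.0962 .15 22.2 .6371 -.0612 .15 97.3
```

```text
t 15.3 tcp [ 0.4399 -0.0978  0.063 ] yaw 21.98 tilt z [ 2.e-04  5.e-04 -1.e+00] F [-0.8  1.1  6.2] w 0.0095 j [-0.39  0.48  0.58  2.25 -0.52  0.53 -0.59]
rz -0.2  then dx 0.9 dy -1.3 dz -87.0 mm
rz -75.1  then dx 9.7 dy 199.7 dz -0.0 mm
```

Request:
step_arm --moves '[{"rx": 0, "ry": 0, "rz": 0, "dx": 0, "dy": 0, "dz": -30, "gripper": -1}, {"rx": 0, "ry": 0, "rz": 0, "dx": 0, "dy": 0, "dz": -45, "gripper": -1}, {"rx": 0, "ry": 0, "rz": 0, "dx": 0, "dy": 0, "dz": -25, "gripper": -1}, {"rx": 0, "ry": 0, "rz": -10.7, "dx": 0, "dy": 0, "dz": 0, "gripper": -1}, {"rx": 0, "ry": 0, "rz": -10.7, "dx": 0, "dy": 0, "dz": 0, "gripper": -1}, {"rx": 0, "ry": 0, "rz": -10.7, "dx": 0, "dy": 0, "dz": 0, "gripper": -1}, {"rx": 0, "ry": 0, "rz": -10.7, "dx": 0, "dy": 0, "dz": 0, "gripper": -1}, {"rx": 0, "ry": 0, "rz": -10.7, "dx": 0, "dy": 0, "dz": 0, "gripper": -1}, {"rx": 0, "ry": 0, "rz": -10.7, "dx": 0, "dy": 0, "dz": 0, "gripper": -1}, {"rx": 0, "ry": 0, "rz": -10.7, "dx": 0, "dy": 0, "dz": 0, "gripper": -1}, {"rx": 0, "ry": 0, "rz": -0.4, "dx": 2, "dy": 50, "dz": 0, "gripper": -1}, {"rx": 0, "ry": 0, "rz": 0, "dx": 2, "dy": 50, "dz": 0, "gripper": -1}, {"rx": 0, "ry": 0, "rz": 0, "dx": 2, "dy": 50, "dz": 0, "gripper": -1}, {"rx": 0, "ry": 0, "rz": 0, "dx": 2, "dy": 48, "dz": 0, "gripper": -1}, {"rx": 0, "ry": 0, "rz": 0, "dx": 0, "dy": 0, "dz": 0, "gripper": -1}, {"rx": 0, "ry": 0, "rz": 0, "dx": 0, "dy": 0, "dz": 0, "gripper": -1}, {"rx": 0, "ry": 0, "rz": 0, "dx": 0, "dy": 0, "dz": 0, "gripper": -1}]'

```text
clock: 17.42
tcp_pos: [0.6338, -0.0659, 0.1625]
orientation: [-2.076, -2.356, 0.002]
contact_force: [-0.8, -0.1, -1.9]
grip_width: 0.0091
gripper_force: 44.8
```

```bash
python3 go.py .6373 -.0612 .0935 97.3
```

```text
t 17.43 tcp [ 0.6338 -0.0659  0.1625] yaw 97.22 tilt z [-0.0015  0.     -1.    ] F [-0.8 -0.1 -1.9] w 0.0091 j [-0.31  0.54  0.43  1.75 -0.28  0.91  0.37]
rz -0.1  then dx 4.2 dy 4.0 dz 69.0 mm
```

Request:
step_arm --moves '[{"rx": 0, "ry": 0, "rz": 0, "dx": 2, "dy": 4, "dz": 30, "gripper": -1}, {"rx": 0, "ry": 0, "rz": 0, "dx": 0, "dy": 0, "dz": 25, "gripper": -1}, {"rx": 0, "ry": 0, "rz": 0, "dx": 0, "dy": 0, "dz": 0, "gripper": -1}, {"rx": 0, "ry": 0, "rz": 0, "dx": 0, "dy": 0, "dz": 0, "gripper": -1}]'

```text
clock: 17.92
tcp_pos: [0.6392, -0.0632, 0.1089]
orientation: [2.076, 2.357, 0.001]
contact_force: [0.2, -0.5, -2.3]
grip_width: 0.0094
gripper_force: 44.8
```

```bash
python3 go.py .6373 -.0612 .0935 97.3
```

```text
t 17.93 tcp [ 0.6392 -0.0632  0.1089] yaw 97.24 tilt z [ 1.1e-03 -1.0e-04 -1.0e+00] F [ 0.2 -0.5 -2.3] w 0.0094 j [-0.28  0.61  0.4   1.77 -0.31  0.82  0.39]
rz -0.1  then dx 2.2 dy -1.6 dz 15.4 mm
```

Request:
step_arm --moves '[{"rx": 0, "ry": 0, "rz": 0, "dx": 2, "dy": -1.6, "dz": 10, "gripper": -1}, {"rx": 0, "ry": 0, "rz": 0, "dx": 0, "dy": 0, "dz": 5, "gripper": -1}, {"rx": 0, "ry": 0, "rz": 0, "dx": 0, "dy": 0, "dz": 0, "gripper": -1}, {"rx": 0, "ry": 0, "rz": 0, "dx": 0, "dy": 0, "dz": 0, "gripper": -1}, {"rx": 0, "ry": 0, "rz": 0, "dx": 8, "dy": 0, "dz": 0, "gripper": -1}, {"rx": 0, "ry": 0, "rz": 0, "dx": 8, "dy": 0, "dz": 0, "gripper": -1}, {"rx": 0, "ry": 0, "rz": 0, "dx": 0, "dy": 0, "dz": 0, "gripper": -1}]'

```text
clock: 18.8
tcp_pos: [0.6354, -0.0433, 0.093]
orientation: [-2.073, -2.36, -0.002]
contact_force: [-0.3, 1.4, 2.8]
grip_width: 0.0097
gripper_force: 45.7
```

```bash
python3 go.py .6353 -.0457 .0935 97.3
```

```text
t 18.8 tcp [ 0.6354 -0.0433  0.093 ] yaw 97.39 tilt z [ 5.0e-04  1.1e-03 -1.0e+00] F [-0.3  1.4  2.8] w 0.0097 j [-0.31  0.63  0.39  1.79 -0.32  0.78  0.37]
rz 0.1  then dx -2.4 dy -0.4 dz -0.5 mm
```

Request:
step_arm --moves '[{"rx": 0, "ry": 0, "rz": 0, "dx": 7, "dy": 0, "dz": -0.4, "gripper": -1}, {"rx": 0, "ry": 0, "rz": 0, "dx": 7, "dy": 0, "dz": 0, "gripper": -1}, {"rx": 0, "ry": 0, "rz": 0, "dx": 7, "dy": 0, "dz": 0, "gripper": -1}, {"rx": 0, "ry": 0, "rz": 0, "dx": 7, "dy": 0, "dz": 0, "gripper": -1}, {"rx": 0, "ry": 0, "rz": 0, "dx": 7, "dy": 0, "dz": 0, "gripper": -1}]'

```text
clock: 19.42
tcp_pos: [0.6305, -0.0097, 0.0931]
orientation: [-2.075, -2.358, 0.0]
contact_force: [0.8, -0.8, -2.0]
grip_width: 0.0093
gripper_force: 45.2
```

```bash
python3 go.py .624 .0467 .0925 97.3
```

```text
t 19.43 tcp [ 0.6305 -0.0097  0.0931] yaw 97.3 tilt z [-2.e-04  1.e-04 -1.e+00] F [ 0.8 -0.8 -2. ] w 0.0093 j [-0.37  0.62  0.39  1.81 -0.32  0.78  0.32]
rz -0.0  then dx 56.8 dy 0.7 dz 0.6 mm
```

Request:
step_arm --moves '[{"rx": 0, "ry": 0, "rz": 0, "dx": 10, "dy": 0.4, "dz": 0, "gripper": -1}, {"rx": 0, "ry": 0, "rz": 0, "dx": 12, "dy": 0, "dz": 0, "gripper": -1}, {"rx": 0, "ry": 0, "rz": 0, "dx": 12, "dy": 0, "dz": 0, "gripper": -1}, {"rx": 0, "ry": 0, "rz": 0, "dx": 12, "dy": 0, "dz": 0, "gripper": -1}, {"rx": 0, "ry": 0, "rz": 0, "dx": 12, "dy": 0, "dz": 0.4, "gripper": -1}, {"rx": 0, "ry": 0, "rz": 0, "dx": 0, "dy": 0, "dz": 0, "gripper": -1}, {"rx": 0, "ry": 0, "rz": 0, "dx": 0, "dy": 0, "dz": 0, "gripper": -1}, {"rx": 0, "ry": 0, "rz": 0, "dx": 0, "dy": 0, "dz": 0, "gripper": 0}, {"rx": 0, "ry": 0, "rz": 0, "dx": 0, "dy": 0, "dz": 0, "gripper": 0}, {"rx": 0, "ry": 0, "rz": 0, "dx": 0, "dy": 0, "dz": 0, "gripper": 0}, {"rx": 0, "ry": 0, "rz": 0, "dx": 0, "dy": 0, "dz": 0, "gripper": 0}, {"rx": 0, "ry": 0, "rz": 0, "dx": 0, "dy": 0, "dz": -30, "gripper": 0}, {"rx": 0, "ry": 0, "rz": 0, "dx": 0, "dy": 0, "dz": -50, "gripper": 1}, {"rx": 0, "ry": 0, "rz": 0, "dx": 0, "dy": 0, "dz": -20, "gripper": 1}]'

```text
clock: 21.18
tcp_pos: [0.6251, 0.047, 0.1957]
orientation: [2.075, 2.356, 0.005]
contact_force: [0.9, 1.5, 0.8]
grip_width: 0.0773
gripper_force: 0.0
```

```bash
python3 go.py .427 -.224 .19 162.2
python3 - <<'E'
from h import *
crop("top",140,160,290,150,2.7,"pics/t3.png",1.7,1)
E
```

```text
t 21.18 tcp [0.6251 0.047  0.1957] yaw 97.26 tilt z [ 4.e-03  7.e-04 -1.e+00] F [0.9 1.5 0.8] w 0.0773 j [-0.51  0.48  0.45  1.76 -0.25  0.95  0.17]
rz -64.9  then dx 105.7 dy -318.6 dz 5.7 mm
```

View pics/t3.png

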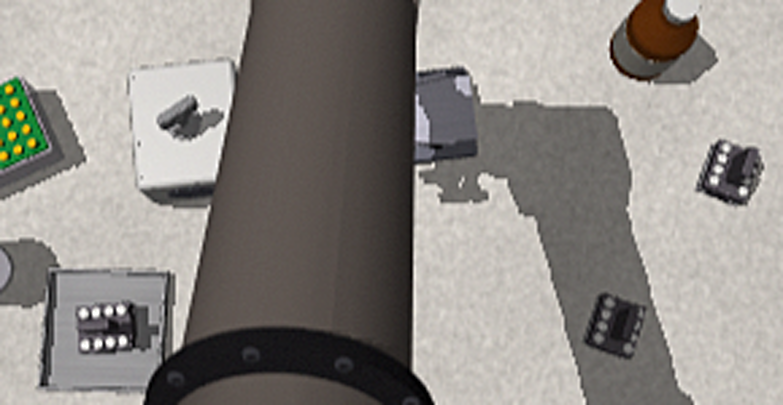

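The finished carrier is still in the tray, and B and C have not moved. On to B.

Request:
step_arm --moves '[{"rx": 0, "ry": 0, "rz": -10.7, "dx": 0, "dy": 0, "dz": 0, "gripper": 1}, {"rx": 0, "ry": 0, "rz": -10.7, "dx": 0, "dy": 0, "dz": 0, "gripper": 1}, {"rx": 0, "ry": 0, "rz": -10.7, "dx": 0, "dy": 0, "dz": 0, "gripper": 1}, {"rx": 0, "ry": 0, "rz": -10.7, "dx": 0, "dy": 0, "dz": 0, "gripper": 1}, {"rx": 0, "ry": 0, "rz": -10.7, "dx": 0, "dy": 0, "dz": 0, "gripper": 1}, {"rx": 0, "ry": 0, "rz": -10.7, "dx": 0, "dy": 0, "dz": 0, "gripper": 1}, {"rx": 0, "ry": 0, "rz": -0.7, "dx": 13, "dy": -40, "dz": 0, "gripper": 1}, {"rx": 0, "ry": 0, "rz": 0, "dx": 13, "dy": -40, "dz": 0, "gripper": 1}, {"rx": 0, "ry": 0, "rz": 0, "dx": 13, "dy": -40, "dz": 0, "gripper": 1}, {"rx": 0, "ry": 0, "rz": 0, "dx": 13, "dy": -40, "dz": 0, "gripper": 1}, {"rx": 0, "ry": 0, "rz": 0, "dx": 13, "dy": -40, "dz": 0, "gripper": 1}, {"rx": 0, "ry": 0, "rz": 0, "dx": 13, "dy": -40, "dz": 0, "gripper": 1}, {"rx": 0, "ry": 0, "rz": 0, "dx": 13, "dy": -40, "dz": 0, "gripper": 1}, {"rx": 0, "ry": 0, "rz": 0, "dx": 14, "dy": -39, "dz": 0, "gripper": 1}, {"rx": 0, "ry": 0, "rz": 0, "dx": 0, "dy": 0, "dz": 30, "gripper": 1}, {"rx": 0, "ry": 0, "rz": 0, "dx": 0, "dy": 0, "dz": 30, "gripper": 1}, {"rx": 0, "ry": 0, "rz": 0, "dx": 0, "dy": 0, "dz": 0, "gripper": 1}, {"rx": 0, "ry": 0, "rz": 0, "dx": 0, "dy": 0, "dz": 0, "gripper": 1}]'

```text
clock: 23.48
tcp_pos: [0.4259, -0.2241, 0.1331]
orientation: [-0.486, -3.104, 0.0]
contact_force: [0.4, -1.6, -0.1]
grip_width: 0.0855
gripper_force: 0.0
```

```bash
python3 go.py .427 -.224 .063 162.2
```

```text
t 23.48 tcp [ 0.4259 -0.2241  0.1331] yaw 162.19 tilt z [-1.e-04 -0.e+00 -1.e+00] F [ 0.4 -1.6 -0.1] w 0.0855 j [ 0.13  0.33  0.27  2.13 -0.14  0.69  1.75]
rz -0.0  then dx -1.0 dy 0.4 dz 70.1 mm
```

Request:
step_arm --moves '[{"rx": 0, "ry": 0, "rz": 0, "dx": -1, "dy": 0, "dz": 35, "gripper": 1}, {"rx": 0, "ry": 0, "rz": 0, "dx": 0, "dy": 0, "dz": 25, "gripper": 1}, {"rx": 0, "ry": 0, "rz": 0, "dx": 0, "dy": 0, "dz": 9.5, "gripper": 1}, {"rx": 0, "ry": 0, "rz": 0, "dx": 0, "dy": 0, "dz": 0, "gripper": 1}, {"rx": 0, "ry": 0, "rz": 0, "dx": 0, "dy": 0, "dz": 0, "gripper": -1}, {"rx": 0, "ry": 0, "rz": 0, "dx": 0, "dy": 0, "dz": 0, "gripper": -1}, {"rx": 0, "ry": 0, "rz": 0, "dx": 0, "dy": 0, "dz": 0, "gripper": -1}, {"rx": 0, "ry": 0, "rz": 0, "dx": 0, "dy": 0, "dz": 0, "gripper": -1}, {"rx": 0, "ry": 0, "rz": 0, "dx": 0, "dy": 0, "dz": 0, "gripper": -1}, {"rx": 0, "ry": 0, "rz": 0, "dx": 0, "dy": 0, "dz": 0, "gripper": -1}, {"rx": 0, "ry": 0, "rz": 0, "dx": 0, "dy": 0, "dz": 0, "gripper": -1}, {"rx": 0, "ry": 0, "rz": 0, "dx": 0, "dy": 0, "dz": 0, "gripper": -1}]'

```text
clock: 24.98
tcp_pos: [0.4266, -0.2243, 0.0633]
orientation: [-0.486, -3.103, -0.0]
contact_force: [-1.1, -0.8, -0.5]
grip_width: 0.0093
gripper_force: 44.5
```

```bash
python3 go.py .427 -.224 .163 162.2 .6373 -.0612 .163 97.3
```

```text
t 24.98 tcp [ 0.4266 -0.2243  0.0633] yaw 162.19 tilt z [-2.e-04  1.e-04 -1.e+00] F [-1.1 -0.8 -0.5] w 0.0093 j [ 0.17  0.46  0.23  2.17 -0.2   0.53  1.8 ]
rz -0.0  then dx -0.3 dy 0.4 dz -99.7 mm
rz 64.9  then dx 134.8 dy 229.3 dz -0.0 mm
```

Request:
step_arm --moves '[{"rx": 0, "ry": 0, "rz": 0, "dx": 0, "dy": 0, "dz": -30, "gripper": -1}, {"rx": 0, "ry": 0, "rz": 0, "dx": 0, "dy": 0, "dz": -45, "gripper": -1}, {"rx": 0, "ry": 0, "rz": 0, "dx": 0, "dy": 0, "dz": -25, "gripper": -1}, {"rx": 0, "ry": 0, "rz": 10.7, "dx": 0, "dy": 0, "dz": 0, "gripper": -1}, {"rx": 0, "ry": 0, "rz": 10.7, "dx": 0, "dy": 0, "dz": 0, "gripper": -1}, {"rx": 0, "ry": 0, "rz": 10.7, "dx": 0, "dy": 0, "dz": 0, "gripper": -1}, {"rx": 0, "ry": 0, "rz": 10.7, "dx": 0, "dy": 0, "dz": 0, "gripper": -1}, {"rx": 0, "ry": 0, "rz": 10.7, "dx": 0, "dy": 0, "dz": 0, "gripper": -1}, {"rx": 0, "ry": 0, "rz": 10.7, "dx": 0, "dy": 0, "dz": 0, "gripper": -1}, {"rx": 0, "ry": 0, "rz": 0.7, "dx": 0, "dy": 0, "dz": 0, "gripper": -1}, {"rx": 0, "ry": 0, "rz": 0, "dx": 22, "dy": 38, "dz": 0, "gripper": -1}, {"rx": 0, "ry": 0, "rz": 0, "dx": 22, "dy": 38, "dz": 0, "gripper": -1}, {"rx": 0, "ry": 0, "rz": 0, "dx": 22, "dy": 38, "dz": 0, "gripper": -1}, {"rx": 0, "ry": 0, "rz": 0, "dx": 22, "dy": 38, "dz": 0, "gripper": -1}, {"rx": 0, "ry": 0, "rz": 0, "dx": 22, "dy": 38, "dz": 0, "gripper": -1}, {"rx": 0, "ry": 0, "rz": 0, "dx": 22, "dy": 38, "dz": 0, "gripper": -1}, {"rx": 0, "ry": 0, "rz": 0, "dx": 0, "dy": 0, "dz": 30, "gripper": -1}, {"rx": 0, "ry": 0, "rz": 0, "dx": 0, "dy": 0, "dz": 25, "gripper": -1}, {"rx": 0, "ry": 0, "rz": 0, "dx": 0, "dy": 0, "dz": 0, "gripper": -1}, {"rx": 0, "ry": 0, "rz": 0, "dx": 0, "dy": 0, "dz": 0, "gripper": -1}]'

```text
clock: 27.48
tcp_pos: [0.6365, -0.0648, 0.109]
orientation: [2.074, 2.359, 0.001]
contact_force: [0.6, 0.2, -3.2]
grip_width: 0.0094
gripper_force: 44.1
```

```bash
python3 go.py .6373 -.0612 .0935 97.3
```

```text
t 27.48 tcp [ 0.6365 -0.0648  0.109 ] yaw 97.35 tilt z [ 8.e-04  0.e+00 -1.e+00] F [ 0.6  0.2 -3.2] w 0.0094 j [-0.3   0.62  0.43  1.78 -0.34  0.82  0.42]
rz 0.0  then dx 3.5 dy 1.2 dz 15.5 mm
```

Request:
step_arm --moves '[{"rx": 0, "ry": 0, "rz": 0, "dx": 2, "dy": 1.2, "dz": 10, "gripper": -1}, {"rx": 0, "ry": 0, "rz": 0, "dx": 0, "dy": 0, "dz": 5, "gripper": -1}, {"rx": 0, "ry": 0, "rz": 0, "dx": 0, "dy": 0, "dz": 0, "gripper": -1}, {"rx": 0, "ry": 0, "rz": 0, "dx": 0, "dy": 0, "dz": 0, "gripper": -1}, {"rx": 0, "ry": 0, "rz": 0, "dx": 8, "dy": 0, "dz": 0, "gripper": -1}, {"rx": 0, "ry": 0, "rz": 0, "dx": 8, "dy": 0, "dz": 0, "gripper": -1}, {"rx": 0, "ry": 0, "rz": 0, "dx": 0, "dy": 0, "dz": 0, "gripper": -1}]'

```text
clock: 28.35
tcp_pos: [0.6351, -0.0449, 0.0933]
orientation: [-2.073, -2.36, -0.001]
contact_force: [0.4, 0.0, -2.6]
grip_width: 0.0095
gripper_force: 44.1
```

```bash
python3 go.py .6353 -.0457 .0935 97.3 .624 .0467 .0935 97.3
```

```text
t 28.35 tcp [ 0.6351 -0.0449  0.0933] yaw 97.4 tilt z [-0.e+00  8.e-04 -1.e+00] F [ 0.4  0.  -2.6] w 0.0095 j [-0.33  0.63  0.42  1.8  -0.35  0.79  0.4 ]
rz 0.1  then dx -0.8 dy 0.1 dz -0.2 mm
rz 0.0  then dx 93.1 dy 0.5 dz -0.0 mm
```

Request:
step_arm --moves '[{"rx": 0, "ry": 0, "rz": 0, "dx": 7, "dy": 0, "dz": 0, "gripper": -1}, {"rx": 0, "ry": 0, "rz": 0, "dx": 7, "dy": 0, "dz": 0, "gripper": -1}, {"rx": 0, "ry": 0, "rz": 0, "dx": 7, "dy": 0, "dz": 0, "gripper": -1}, {"rx": 0, "ry": 0, "rz": 0, "dx": 7, "dy": 0, "dz": 0, "gripper": -1}, {"rx": 0, "ry": 0, "rz": 0, "dx": 7, "dy": 0, "dz": 0, "gripper": -1}]'

```text
clock: 28.98
tcp_pos: [0.6306, -0.0112, 0.0933]
orientation: [2.076, 2.358, 0.0]
contact_force: [0.6, -0.0, -3.3]
grip_width: 0.0095
gripper_force: 44.2
```

Request:
step_arm --moves '[{"rx": 0, "ry": 0, "rz": 0, "dx": 8, "dy": 0.3, "dz": 0, "gripper": -1}, {"rx": 0, "ry": 0, "rz": 0, "dx": 8, "dy": 0, "dz": 0, "gripper": -1}, {"rx": 0, "ry": 0, "rz": 0, "dx": 8, "dy": 0, "dz": 0, "gripper": -1}, {"rx": 0, "ry": 0, "rz": 0, "dx": 8, "dy": 0, "dz": 0, "gripper": -1}, {"rx": 0, "ry": 0, "rz": 0, "dx": 8, "dy": 0, "dz": 0, "gripper": -1}, {"rx": 0, "ry": 0, "rz": 0, "dx": 8, "dy": 0, "dz": 0.4, "gripper": -1}, {"rx": 0, "ry": 0, "rz": 0, "dx": 4, "dy": 0, "dz": 0, "gripper": -1}, {"rx": 0, "ry": 0, "rz": 0, "dx": 0, "dy": 0, "dz": 0, "gripper": -1}, {"rx": 0, "ry": 0, "rz": 0, "dx": 0, "dy": 0, "dz": 0, "gripper": -1}]'

```text
clock: 30.1
tcp_pos: [0.6246, 0.0405, 0.0933]
orientation: [-2.075, -2.358, -0.002]
contact_force: [0.3, 1.6, 3.0]
grip_width: 0.0098
gripper_force: 44.9
```

```bash
python3 go.py .624 .0467 .0935 97.3
```

```text
t 30.1 tcp [0.6246 0.0405 0.0933] yaw 97.3 tilt z [ 7.e-04  1.e-03 -1.e+00] F [0.3 1.6 3. ] w 0.0098 j [-0.47  0.62  0.42  1.82 -0.35  0.77  0.26]
rz -0.0  then dx 6.2 dy 0.2 dz -0.2 mm
```

Request:
step_arm --moves '[{"rx": 0, "ry": 0, "rz": 0, "dx": 0, "dy": 0, "dz": 0, "gripper": 0}, {"rx": 0, "ry": 0, "rz": 0, "dx": 0, "dy": 0, "dz": 0, "gripper": 0}, {"rx": 0, "ry": 0, "rz": 0, "dx": 0, "dy": 0, "dz": 0, "gripper": 0}, {"rx": 0, "ry": 0, "rz": 0, "dx": 0, "dy": 0, "dz": 0, "gripper": 0}, {"rx": 0, "ry": 0, "rz": 0, "dx": 0, "dy": 0, "dz": -30, "gripper": 0}, {"rx": 0, "ry": 0, "rz": 0, "dx": 0, "dy": 0, "dz": -50, "gripper": 1}, {"rx": 0, "ry": 0, "rz": 0, "dx": 0, "dy": 0, "dz": -50, "gripper": 1}, {"rx": 0, "ry": 0, "rz": -10.7, "dx": 0, "dy": 0, "dz": 0, "gripper": 1}, {"rx": 0, "ry": 0, "rz": -10.7, "dx": 0, "dy": 0, "dz": 0, "gripper": 1}, {"rx": 0, "ry": 0, "rz": -10.7, "dx": 0, "dy": 0, "dz": 0, "gripper": 1}, {"rx": 0, "ry": 0, "rz": -10.7, "dx": 0, "dy": 0, "dz": 0, "gripper": 1}, {"rx": 0, "ry": 0, "rz": -10.7, "dx": 0, "dy": 0, "dz": 0, "gripper": 1}, {"rx": 0, "ry": 0, "rz": -8.4, "dx": 0, "dy": 0, "dz": 0, "gripper": 1}, {"rx": 0, "ry": 0, "rz": 0, "dx": 0, "dy": 0, "dz": 0, "gripper": 1}]'

```text
clock: 31.85
tcp_pos: [0.6242, 0.0395, 0.2229]
orientation: [-0.57, -3.089, -0.0]
contact_force: [0.1, -0.9, -0.5]
grip_width: 0.0854
gripper_force: 0.0
```

```bash
python3 go.py .5841 -.3442 .2 159.2
python3 - <<'E'
from h import *
crop("top",280,150,160,120,5,"pics/t4.png",1.7,1)
E
```

```text
t 31.85 tcp [0.6242 0.0395 0.2229] yaw 159.08 tilt z [-1.e-04  2.e-04 -1.e+00] F [ 0.1 -0.9 -0.5] w 0.0854 j [-0.35  0.43  0.25  1.72 -0.12  1.    1.15]
rz -0.1  then dx -98.8 dy -373.0 dz 22.9 mm
```

View pics/t4.png

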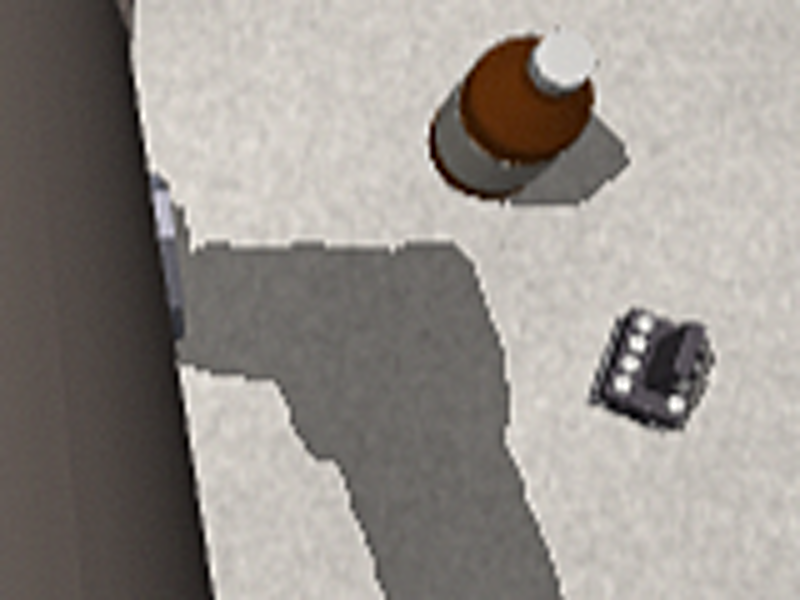

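C is unmoved at (650,365), and the bottle's base at (485,140) is well clear of the path.

Request:
step_arm --moves '[{"rx": 0, "ry": 0, "rz": 0, "dx": -12, "dy": -46, "dz": 0, "gripper": 1}, {"rx": 0, "ry": 0, "rz": 0, "dx": -12, "dy": -46, "dz": 0, "gripper": 1}, {"rx": 0, "ry": 0, "rz": 0, "dx": -12, "dy": -46, "dz": 0, "gripper": 1}, {"rx": 0, "ry": 0, "rz": 0, "dx": -12, "dy": -47, "dz": 0, "gripper": 1}, {"rx": 0, "ry": 0, "rz": 0, "dx": -12, "dy": -47, "dz": 0, "gripper": 1}, {"rx": 0, "ry": 0, "rz": 0, "dx": -13, "dy": -47, "dz": 0, "gripper": 1}, {"rx": 0, "ry": 0, "rz": 0, "dx": -13, "dy": -47, "dz": 0, "gripper": 1}, {"rx": 0, "ry": 0, "rz": 0, "dx": -13, "dy": -47, "dz": 0, "gripper": 1}, {"rx": 0, "ry": 0, "rz": 0, "dx": 0, "dy": 0, "dz": 40, "gripper": 1}, {"rx": 0, "ry": 0, "rz": 0, "dx": 0, "dy": 0, "dz": 40, "gripper": 1}, {"rx": 0, "ry": 0, "rz": 0, "dx": 0, "dy": 0, "dz": 0, "gripper": 1}, {"rx": 0, "ry": 0, "rz": 0, "dx": 0, "dy": 0, "dz": 0, "gripper": 1}, {"rx": 0, "ry": 0, "rz": 0, "dx": 0, "dy": 0, "dz": 0, "gripper": 1}]'

```text
clock: 33.52
tcp_pos: [0.5855, -0.3446, 0.1451]
orientation: [0.568, 3.086, -0.002]
contact_force: [-0.1, -0.5, 0.4]
grip_width: 0.0855
gripper_force: 0.0
```

```bash
python3 go.py .5841 -.3442 .063 159.2
```

```text
t 33.52 tcp [ 0.5855 -0.3446  0.1451] yaw 159.16 tilt z [ 0.0031 -0.0016 -1.    ] F [-0.1 -0.5  0.4] w 0.0855 j [ 0.23  0.61  0.31  1.65 -0.22  0.91  1.83]
rz -0.0  then dx 1.4 dy -0.1 dz 82.1 mm
```

Request:
step_arm --moves '[{"rx": 0, "ry": 0, "rz": 0, "dx": 1, "dy": 0, "dz": 40, "gripper": 1}, {"rx": 0, "ry": 0, "rz": 0, "dx": 0, "dy": 0, "dz": 28, "gripper": 1}, {"rx": 0, "ry": 0, "rz": 0, "dx": 0, "dy": 0, "dz": 13, "gripper": 1}, {"rx": 0, "ry": 0, "rz": 0, "dx": 0, "dy": 0, "dz": 0, "gripper": 1}, {"rx": 0, "ry": 0, "rz": 0, "dx": 0, "dy": 0, "dz": 0, "gripper": -1}, {"rx": 0, "ry": 0, "rz": 0, "dx": 0, "dy": 0, "dz": 0, "gripper": -1}, {"rx": 0, "ry": 0, "rz": 0, "dx": 0, "dy": 0, "dz": 0, "gripper": -1}, {"rx": 0, "ry": 0, "rz": 0, "dx": 0, "dy": 0, "dz": 0, "gripper": -1}, {"rx": 0, "ry": 0, "rz": 0, "dx": 0, "dy": 0, "dz": 0, "gripper": -1}, {"rx": 0, "ry": 0, "rz": 0, "dx": 0, "dy": 0, "dz": 0, "gripper": -1}, {"rx": 0, "ry": 0, "rz": 0, "dx": 0, "dy": 0, "dz": 0, "gripper": -1}, {"rx": 0, "ry": 0, "rz": 0, "dx": 0, "dy": 0, "dz": 0, "gripper": -1}]'

```text
clock: 35.02
tcp_pos: [0.5832, -0.3437, 0.0618]
orientation: [-0.568, -3.09, -0.0]
contact_force: [-0.8, 0.3, 1.4]
grip_width: 0.0092
gripper_force: 44.9
```

```bash
python3 go.py .5841 -.3442 .243 159.2 .6373 -.0612 .243 97.3
```

```text
t 35.02 tcp [ 0.5832 -0.3437  0.0618] yaw 159.18 tilt z [-3.e-04  1.e-04 -1.e+00] F [-0.8  0.3  1.4] w 0.0092 j [ 0.25  0.71  0.27  1.7  -0.25  0.77  1.85]
rz -0.0  then dx -1.1 dy -0.1 dz -181.2 mm
rz 61.9  then dx 273.9 dy 88.7 dz -0.0 mm
```

Request:
step_arm --moves '[{"rx": 0, "ry": 0, "rz": 0, "dx": 0, "dy": 0, "dz": -30, "gripper": -1}, {"rx": 0, "ry": 0, "rz": 0, "dx": 0, "dy": 0, "dz": -50, "gripper": -1}, {"rx": 0, "ry": 0, "rz": 0, "dx": 0, "dy": 0, "dz": -50, "gripper": -1}, {"rx": 0, "ry": 0, "rz": 0, "dx": 0, "dy": 0, "dz": -50, "gripper": -1}, {"rx": 0, "ry": 0, "rz": 10.3, "dx": 0, "dy": 0, "dz": 0, "gripper": -1}, {"rx": 0, "ry": 0, "rz": 10.3, "dx": 0, "dy": 0, "dz": 0, "gripper": -1}, {"rx": 0, "ry": 0, "rz": 10.3, "dx": 0, "dy": 0, "dz": 0, "gripper": -1}, {"rx": 0, "ry": 0, "rz": 10.3, "dx": 0, "dy": 0, "dz": 0, "gripper": -1}, {"rx": 0, "ry": 0, "rz": 10.3, "dx": 0, "dy": 0, "dz": 0, "gripper": -1}, {"rx": 0, "ry": 0, "rz": 10.4, "dx": 0, "dy": 0, "dz": 0, "gripper": -1}, {"rx": 0, "ry": 0, "rz": 0, "dx": 45, "dy": 15, "dz": 0, "gripper": -1}, {"rx": 0, "ry": 0, "rz": 0, "dx": 45, "dy": 15, "dz": 0, "gripper": -1}, {"rx": 0, "ry": 0, "rz": 0, "dx": 45, "dy": 15, "dz": 0, "gripper": -1}, {"rx": 0, "ry": 0, "rz": 0, "dx": 45, "dy": 15, "dz": 0, "gripper": -1}, {"rx": 0, "ry": 0, "rz": 0, "dx": 45, "dy": 15, "dz": 0, "gripper": -1}, {"rx": 0, "ry": 0, "rz": 0, "dx": 45, "dy": 14, "dz": 0, "gripper": -1}, {"rx": 0, "ry": 0, "rz": 0, "dx": 0, "dy": 0, "dz": 45, "gripper": -1}, {"rx": 0, "ry": 0, "rz": 0, "dx": 0, "dy": 0, "dz": 45, "gripper": -1}, {"rx": 0, "ry": 0, "rz": 0, "dx": 0, "dy": 0, "dz": 0, "gripper": -1}, {"rx": 0, "ry": 0, "rz": 0, "dx": 0, "dy": 0, "dz": 0, "gripper": -1}]'

```text
clock: 37.52
tcp_pos: [0.6382, -0.065, 0.1533]
orientation: [2.075, 2.357, 0.001]
contact_force: [0.3, -0.1, -2.4]
grip_width: 0.0093
gripper_force: 44.3
```

```bash
python3 go.py .6373 -.0612 .0927 97.3
```

```text
t 37.52 tcp [ 0.6382 -0.065   0.1533] yaw 97.26 tilt z [ 1.6e-03 -3.0e-04 -1.0e+00] F [ 0.3 -0.1 -2.4] w 0.0093 j [-0.37  0.58  0.53  1.76 -0.36  0.9   0.44]
rz -0.0  then dx 3.9 dy -0.4 dz 60.6 mm
```

Request:
step_arm --moves '[{"rx": 0, "ry": 0, "rz": 0, "dx": 2, "dy": 0, "dz": 30, "gripper": -1}, {"rx": 0, "ry": 0, "rz": 0, "dx": 0, "dy": 0, "dz": 15, "gripper": -1}, {"rx": 0, "ry": 0, "rz": 0, "dx": 0, "dy": 0, "dz": 10, "gripper": -1}, {"rx": 0, "ry": 0, "rz": 0, "dx": 0, "dy": 0, "dz": 0, "gripper": -1}, {"rx": 0, "ry": 0, "rz": 0, "dx": 0, "dy": 0, "dz": 0, "gripper": -1}]'

```text
clock: 38.15
tcp_pos: [0.6378, -0.0628, 0.0977]
orientation: [2.075, 2.357, 0.001]
contact_force: [0.6, -0.5, -2.6]
grip_width: 0.0094
gripper_force: 44.3
```

```bash
python3 go.py .6373 -.0612 .0927 97.3
```

```text
t 38.15 tcp [ 0.6378 -0.0628  0.0977] yaw 97.27 tilt z [ 1.3e-03 -1.0e-04 -1.0e+00] F [ 0.6 -0.5 -2.6] w 0.0094 j [-0.35  0.65  0.49  1.79 -0.4   0.81  0.47]
rz -0.0  then dx 1.6 dy -0.3 dz 5.0 mm
```

Request:
step_arm --moves '[{"rx": 0, "ry": 0, "rz": 0, "dx": 0, "dy": 0, "dz": 4.8, "gripper": -1}, {"rx": 0, "ry": 0, "rz": 0, "dx": 0, "dy": 0, "dz": 0, "gripper": -1}, {"rx": 0, "ry": 0, "rz": 0, "dx": 8, "dy": 0, "dz": 0, "gripper": -1}, {"rx": 0, "ry": 0, "rz": 0, "dx": 8, "dy": 0, "dz": 0, "gripper": -1}, {"rx": 0, "ry": 0, "rz": 0, "dx": 7, "dy": 0, "dz": 0, "gripper": -1}, {"rx": 0, "ry": 0, "rz": 0, "dx": 7, "dy": 0, "dz": 0, "gripper": -1}, {"rx": 0, "ry": 0, "rz": 0, "dx": 7, "dy": 0, "dz": 0, "gripper": -1}, {"rx": 0, "ry": 0, "rz": 0, "dx": 7, "dy": 0, "dz": 0, "gripper": -1}, {"rx": 0, "ry": 0, "rz": 0, "dx": 7, "dy": 0, "dz": 0, "gripper": -1}, {"rx": 0, "ry": 0, "rz": 0, "dx": 0, "dy": 0, "dz": 0, "gripper": -1}]'

```text
clock: 39.4
tcp_pos: [0.6307, -0.011, 0.0921]
orientation: [-2.074, -2.359, -0.001]
contact_force: [0.3, 0.1, -2.0]
grip_width: 0.0098
gripper_force: 44.3
```

```bash
python3 go.py .6286 .0149 .0927 97.3
```

```text
t 39.4 tcp [ 0.6307 -0.011   0.0921] yaw 97.35 tilt z [-0.e+00  5.e-04 -1.e+00] F [ 0.3  0.1 -2. ] w 0.0098 j [-0.43  0.64  0.49  1.81 -0.41  0.79  0.39]
rz 0.0  then dx 25.9 dy 1.2 dz -0.6 mm
```

Request:
step_arm --moves '[{"rx": 0, "ry": 0, "rz": 0, "dx": 6, "dy": 0.4, "dz": 0, "gripper": -1}, {"rx": 0, "ry": 0, "rz": 0, "dx": 6, "dy": 0, "dz": 0, "gripper": -1}, {"rx": 0, "ry": 0, "rz": 0, "dx": 5, "dy": 0, "dz": 0, "gripper": -1}, {"rx": 0, "ry": 0, "rz": 0, "dx": 3, "dy": 0, "dz": 0, "gripper": -1}, {"rx": 0, "ry": 0, "rz": 0, "dx": 0, "dy": 0, "dz": 0, "gripper": -1}]'

```text
clock: 40.02
tcp_pos: [0.6284, 0.0086, 0.092]
orientation: [-2.075, -2.358, -0.0]
contact_force: [0.1, 0.6, -3.8]
grip_width: 0.0094
gripper_force: 44.4
```

Request:
step_arm --moves '[{"rx": 0, "ry": 0, "rz": 0, "dx": 1.5, "dy": 0, "dz": 0, "gripper": -1}, {"rx": 0, "ry": 0, "rz": 0, "dx": 1.5, "dy": 0, "dz": 0, "gripper": -1}, {"rx": 0, "ry": 0, "rz": 0, "dx": 0, "dy": 0, "dz": 0, "gripper": -1}]'

```text
clock: 40.4
tcp_pos: [0.6281, 0.011, 0.092]
orientation: [-2.076, -2.358, 0.0]
contact_force: [-0.5, 0.2, -4.0]
grip_width: 0.0093
gripper_force: 44.3
```

```bash
python3 go.py .6286 .0149 .0927 97.3
```

```text
t 40.4 tcp [0.6281 0.011  0.092 ] yaw 97.29 tilt z [-2.e-04  1.e-04 -1.e+00] F [-0.5  0.2 -4. ] w 0.0093 j [-0.47  0.64  0.49  1.82 -0.41  0.78  0.36]
rz -0.0  then dx 3.8 dy 1.0 dz -0.7 mm
```

Request:
step_arm --moves '[{"rx": 0, "ry": 0, "rz": 0, "dx": 1, "dy": 0, "dz": 0, "gripper": -1}, {"rx": 0, "ry": 0, "rz": 0, "dx": 1, "dy": 0, "dz": 0, "gripper": -1}, {"rx": 0, "ry": 0, "rz": 0, "dx": 1, "dy": 0, "dz": 0, "gripper": -1}, {"rx": 0, "ry": 0, "rz": 0, "dx": 0, "dy": 0, "dz": 0, "gripper": -1}]'

```text
clock: 40.9
tcp_pos: [0.6278, 0.0141, 0.0921]
orientation: [-2.076, -2.358, -0.0]
contact_force: [-0.3, -0.3, -3.4]
grip_width: 0.0095
gripper_force: 44.3
```

Request:
step_arm --moves '[{"rx": 0, "ry": 0, "rz": 0, "dx": 1, "dy": 0, "dz": 0, "gripper": -1}, {"rx": 0, "ry": 0, "rz": 0, "dx": 1, "dy": 0, "dz": 0, "gripper": -1}, {"rx": 0, "ry": 0, "rz": 0, "dx": 0, "dy": 0, "dz": 0, "gripper": -1}]'

```text
clock: 41.28
tcp_pos: [0.6275, 0.0161, 0.0921]
orientation: [-2.076, -2.358, -0.0]
contact_force: [-0.1, -0.3, -2.8]
grip_width: 0.0094
gripper_force: 44.3
```

Request:
step_arm --moves '[{"rx": 0, "ry": 0, "rz": 0, "dx": 1, "dy": 0, "dz": 0, "gripper": -1}, {"rx": 0, "ry": 0, "rz": 0, "dx": 1, "dy": 0, "dz": 0, "gripper": -1}, {"rx": 0, "ry": 0, "rz": 0, "dx": 0, "dy": 0, "dz": 0, "gripper": -1}]'

```text
clock: 41.65
tcp_pos: [0.6275, 0.0164, 0.0922]
orientation: [2.076, 2.356, -0.001]
contact_force: [1.0, -3.6, -3.0]
grip_width: 0.0094
gripper_force: 44.2
```

Request:
step_arm --moves '[{"rx": 0, "ry": 0, "rz": 0, "dx": 1, "dy": 0, "dz": 0, "gripper": -1}, {"rx": 0, "ry": 0, "rz": 0, "dx": 1, "dy": 0, "dz": 0, "gripper": -1}, {"rx": 0, "ry": 0, "rz": 0, "dx": 0, "dy": 0, "dz": 0, "gripper": -1}]'

```text
clock: 42.02
tcp_pos: [0.6275, 0.0166, 0.0924]
orientation: [2.076, 2.353, -0.003]
contact_force: [1.5, -7.2, -3.3]
grip_width: 0.0096
gripper_force: 44.2
```

The chain has stopped at y≈0.0165 (mixer x≈-67) with the push force rising to 7 N, so all three are against the stop. I relax, release, rise and check.

Request:
step_arm --moves '[{"rx": 0, "ry": 0, "rz": 0, "dx": -3, "dy": 0, "dz": 0.5, "gripper": -1}, {"rx": 0, "ry": 0, "rz": 0, "dx": 0, "dy": 0, "dz": 0, "gripper": -1}, {"rx": 0, "ry": 0, "rz": 0, "dx": 0, "dy": 0, "dz": 0, "gripper": 0}, {"rx": 0, "ry": 0, "rz": 0, "dx": 0, "dy": 0, "dz": 0, "gripper": 0}, {"rx": 0, "ry": 0, "rz": 0, "dx": 0, "dy": 0, "dz": 0, "gripper": 0}, {"rx": 0, "ry": 0, "rz": 0, "dx": 0, "dy": 0, "dz": 0, "gripper": 0}, {"rx": 0, "ry": 0, "rz": 0, "dx": 0, "dy": 0, "dz": -30, "gripper": 0}, {"rx": 0, "ry": 0, "rz": 0, "dx": 0, "dy": 0, "dz": -60, "gripper": 0}, {"rx": 0, "ry": 0, "rz": 0, "dx": 0, "dy": 0, "dz": -60, "gripper": 0.3}, {"rx": 0, "ry": 0, "rz": 0, "dx": 0, "dy": 0, "dz": -60, "gripper": 0.3}, {"rx": 0, "ry": 0, "rz": 0, "dx": 0, "dy": 0, "dz": -20, "gripper": 0.3}, {"rx": 0, "ry": 0, "rz": 0, "dx": 0, "dy": 0, "dz": 0, "gripper": 0.3}, {"rx": 0, "ry": 0, "rz": 0, "dx": 0, "dy": 0, "dz": 0, "gripper": 0.3}, {"rx": 0, "ry": 0, "rz": 0, "dx": 0, "dy": 0, "dz": 0, "gripper": 0.3}, {"rx": 0, "ry": 0, "rz": 0, "dx": 0, "dy": 0, "dz": 0, "gripper": 0.3}]'

```text
clock: 43.9
tcp_pos: [0.627, 0.0169, 0.3205]
orientation: [-2.075, -2.357, 0.002]
contact_force: [1.1, -0.2, 0.0]
grip_width: 0.0555
gripper_force: 0.0
```

```bash
sed -i 's/^a,b=.*/a,b=.0186,.0153\nfor xf in(.036,-.016,-.068): ln([(xf-a,-b,.064),(xf+a,-b,.064),(xf+a,b,.064),(xf-a,b,.064),(xf-a,-b,.064)],(0,255,255))/' ov.py; sed -i 's/cv2.resize(f,None,fx=.74,fy=.74)/f[:590]/' ov.py; python3 ov.py 97.3 0 0 0 pics/o2.png; python3 go.py .6054 .1964 .2 129
```

```text
org [0.62001243 0.08233214] (810, 570, 3)
t 44.0 tcp [0.6272 0.0168 0.3209] yaw 97.28 tilt z [-1.e-03 -3.e-04 -1.e+00] F [-0.2  0.2  0.7] w 0.056 j [-0.59  0.39  0.63  1.63 -0.24  1.21  0.22]
rz -31.7  then dx 153.3 dy 96.1 dz 120.9 mm
```

View pics/o2.png

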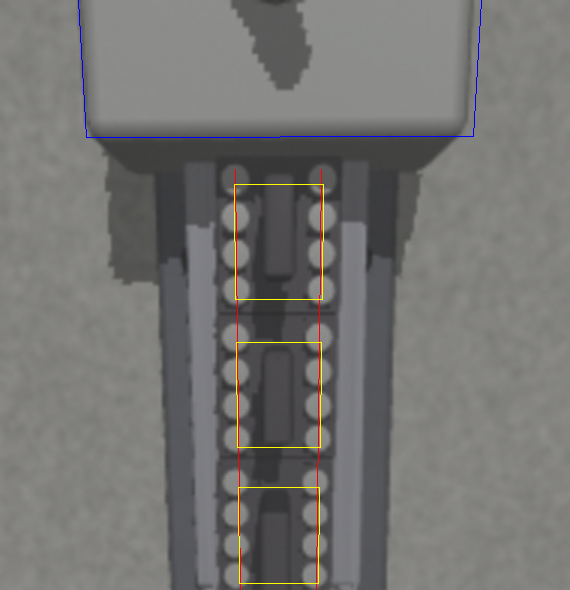

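The three carriers stand nose to tail under the stop, within ~2 mm of the predicted outlines. The key is next: I go above it and look.

```bash
python3 go.py .6054 .1964 .27 97.3
```

```text
t 44.0 tcp [0.6272 0.0168 0.3209] yaw 97.28 tilt z [-1.e-03 -3.e-04 -1.e+00] F [-0.2  0.2  0.7] w 0.056 j [-0.59  0.39  0.63  1.63 -0.24  1.21  0.22]
rz -0.0  then dx 180.9 dy 1.2 dz 50.9 mm
```

Request:
step_arm --moves '[{"rx": 0, "ry": 0, "rz": 0, "dx": 36, "dy": 0, "dz": 10, "gripper": 0.3}, {"rx": 0, "ry": 0, "rz": 0, "dx": 36, "dy": 0, "dz": 10, "gripper": 0.3}, {"rx": 0, "ry": 0, "rz": 0, "dx": 36, "dy": 0, "dz": 10, "gripper": 0.3}, {"rx": 0, "ry": 0, "rz": 0, "dx": 36, "dy": 0, "dz": 10, "gripper": 0.3}, {"rx": 0, "ry": 0, "rz": 0, "dx": 36, "dy": 1, "dz": 10, "gripper": 0.3}, {"rx": 0, "ry": 0, "rz": 0, "dx": 0, "dy": 0, "dz": 0, "gripper": 0.3}, {"rx": 0, "ry": 0, "rz": 0, "dx": 0, "dy": 0, "dz": 0, "gripper": 0.3}, {"rx": 0, "ry": 0, "rz": 0, "dx": 0, "dy": 0, "dz": 0, "gripper": 0.3}, {"rx": 0, "ry": 0, "rz": 0, "dx": 0, "dy": 0, "dz": 0, "gripper": 0.3}]'

```text
clock: 45.12
tcp_pos: [0.606, 0.1943, 0.272]
orientation: [2.078, 2.356, 0.001]
contact_force: [0.3, -0.2, -0.2]
grip_width: 0.0553
gripper_force: 0.0
```

```bash
python3 - <<'E'
from h import *
i=r.camera_info("wrist"); f=np.clip(grab("wrist",1)*.8,0,255).astype('uint8')
c,s=np.cos(np.radians(125)),np.sin(np.radians(125))
P=[(.6054,.1964,.145),(.6054+c*.02,.1964+s*.02,.132),(.6054-c*.02,.1964-s*.02,.132)]
p=w2p(i,P);print(p.round(1))
for q in p: cv2.circle(f,tuple(np.round(q).astype(int)),1,(0,0,255),-1)
cv2.imwrite("pics/k1.png",cv2.resize(f[100:300,180:380],None,fx=3,fy=3))
import pickle;pickle.dump(i,open("ki.pkl","wb"))
E
python3 go.py
```

```text
[[280.6 209. ]
 [268.8 182.8]
 [291.9 224.7]]
t 45.17 tcp [0.6059 0.1946 0.2719] yaw 97.2 tilt z [ 5.e-04  1.e-04 -1.e+00] F [ 0.2 -0.4 -0.1] w 0.0551 j [-0.82  0.44  0.57  1.66 -0.26  1.12 -0.06]
```

View pics/k1.png

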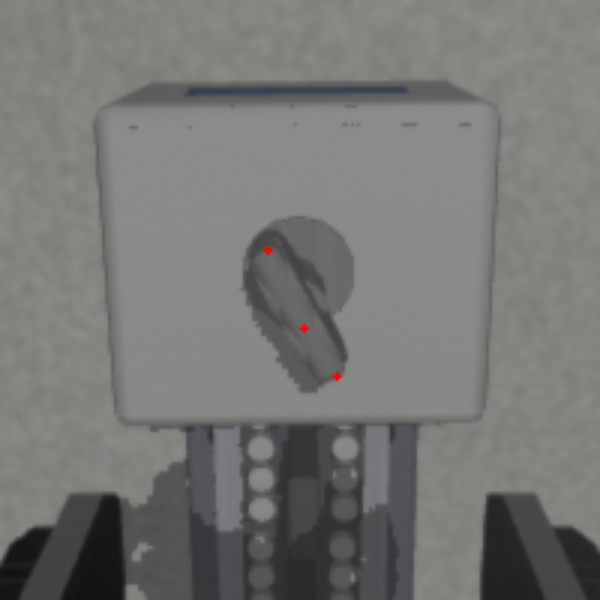

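The blade runs from about (265,240) to (342,372) in the crop, close to the predicted dots.

```bash
python3 - <<'E'
from h import *
import pickle;i=pickle.load(open("ki.pkl","rb"))
g=lambda L:[(180+(x+.5)/3-.5,100+(y+.5)/3-.5) for x,y in L]
w=p2w(i,g([(265,240),(342,372)]),.134);d=w[0]-w[1];print(w,w.mean(0),np.degrees(np.arctan2(d[1],d[0])),np.linalg.norm(d))
w=p2w(i,g([(278,255),(327,345)]),.143);d=w[0]-w[1];print(w.mean(0),np.degrees(np.arctan2(d[1],d[0])),np.linalg.norm(d))
E
python3 go.py .6056 .1968 .18 126
```

```text
[[0.5931 0.2156 0.134 ]
 [0.618  0.1818 0.134 ]] [0.60555 0.1987  0.134  ] 126.3785690363326 0.04198154356380913
[0.60455 0.2031  0.143  ] 124.92267586992008 0.02707563480326913
t 45.17 tcp [0.6059 0.1946 0.2719] yaw 97.2 tilt z [ 5.e-04  1.e-04 -1.e+00] F [ 0.2 -0.4 -0.1] w 0.0551 j [-0.82  0.44  0.57  1.66 -0.26  1.12 -0.06]
rz -28.8  then dx 1.9 dy 1.1 dz 91.9 mm
```

```bash
python3 go.py .6055 .1987 .17 126
```

```text
t 45.17 tcp [0.6059 0.1946 0.2719] yaw 97.2 tilt z [ 5.e-04  1.e-04 -1.e+00] F [ 0.2 -0.4 -0.1] w 0.0551 j [-0.82  0.44  0.57  1.66 -0.26  1.12 -0.06]
rz -28.8  then dx 3.5 dy 2.1 dz 101.9 mm
```

Request:
step_arm --moves '[{"rx": 0, "ry": 0, "rz": -9.6, "dx": 0, "dy": 0, "dz": 0, "gripper": 0.3}, {"rx": 0, "ry": 0, "rz": -9.6, "dx": 0, "dy": 0, "dz": 0, "gripper": 0.3}, {"rx": 0, "ry": 0, "rz": -9.6, "dx": 0, "dy": 0, "dz": 0, "gripper": 0.3}, {"rx": 0, "ry": 0, "rz": 0, "dx": 3.5, "dy": 2, "dz": 40, "gripper": 0.3}, {"rx": 0, "ry": 0, "rz": 0, "dx": 0, "dy": 0, "dz": 40, "gripper": 0.3}, {"rx": 0, "ry": 0, "rz": 0, "dx": 0, "dy": 0, "dz": 20, "gripper": 0.3}, {"rx": 0, "ry": 0, "rz": 0, "dx": 0, "dy": 0, "dz": 0, "gripper": 0.3}, {"rx": 0, "ry": 0, "rz": 0, "dx": 0, "dy": 0, "dz": 0, "gripper": 0.3}, {"rx": 0, "ry": 0, "rz": 0, "dx": 0, "dy": 0, "dz": 0, "gripper": 0.3}]'

```text
clock: 46.3
tcp_pos: [0.6061, 0.1998, 0.1732]
orientation: [1.424, 2.799, 0.003]
contact_force: [-0.6, -0.2, 0.1]
grip_width: 0.0555
gripper_force: 0.0
```

```bash
python3 go.py .6055 .1987 .135 126
```

```text
t 46.3 tcp [0.6061 0.1998 0.1732] yaw 126.08 tilt z [ 0.0025  0.0012 -1.    ] F [-0.6 -0.2  0.1] w 0.0555 j [-0.72  0.52  0.41  1.75 -0.26  0.92  0.43]
rz 0.1  then dx -0.5 dy -1.1 dz 38.2 mm
```

Request:
step_arm --moves '[{"rx": 0, "ry": 0, "rz": 0, "dx": -0.5, "dy": -1, "dz": 20, "gripper": 0.3}, {"rx": 0, "ry": 0, "rz": 0, "dx": 0, "dy": 0, "dz": 17.5, "gripper": 0.3}, {"rx": 0, "ry": 0, "rz": 0, "dx": 0, "dy": 0, "dz": 0, "gripper": 0.3}, {"rx": 0, "ry": 0, "rz": 0, "dx": 0, "dy": 0, "dz": 0, "gripper": -1}, {"rx": 0, "ry": 0, "rz": 0, "dx": 0, "dy": 0, "dz": 0, "gripper": -1}, {"rx": 0, "ry": 0, "rz": 0, "dx": 0, "dy": 0, "dz": 0, "gripper": -1}, {"rx": 0, "ry": 0, "rz": 0, "dx": 0, "dy": 0, "dz": 0, "gripper": -1}, {"rx": 0, "ry": 0, "rz": 0, "dx": 0, "dy": 0, "dz": 0, "gripper": -1}, {"rx": 0, "ry": 0, "rz": 0, "dx": 0, "dy": 0, "dz": 0, "gripper": -1}]' --grip_force 60

```text
clock: 47.42
tcp_pos: [0.6042, 0.198, 0.1346]
orientation: [-1.424, -2.799, 0.001]
contact_force: [-4.5, -1.9, 5.6]
grip_width: 0.0082
gripper_force: 59.5
```

```bash
python3 go.py .6055 .1987 .135 126
```

```text
t 47.42 tcp [0.6042 0.198  0.1346] yaw 126.06 tilt z [-1.e-03 -2.e-04 -1.e+00] F [-4.5 -1.9  5.6] w 0.0082 j [-0.7   0.57  0.39  1.77 -0.28  0.85  0.45]
rz 0.1  then dx -0.3 dy 1.5 dz -0.4 mm
```

Request:
step_arm --moves '[{"rx": 0, "ry": 0, "rz": 0, "dx": 0, "dy": -1.3, "dz": 0, "gripper": -1}, {"rx": 0, "ry": 0, "rz": 5, "dx": 0, "dy": 0, "dz": 0, "gripper": -1}, {"rx": 0, "ry": 0, "rz": 8, "dx": 0, "dy": 0, "dz": 0, "gripper": -1}, {"rx": 0, "ry": 0, "rz": 8, "dx": 0, "dy": 0, "dz": 0, "gripper": -1}, {"rx": 0, "ry": 0, "rz": 8, "dx": 0, "dy": 0, "dz": 0, "gripper": -1}, {"rx": 0, "ry": 0, "rz": 8, "dx": 0, "dy": 0, "dz": 0, "gripper": -1}, {"rx": 0, "ry": 0, "rz": 8, "dx": 0, "dy": 0, "dz": 0, "gripper": -1}]'

```text
clock: 48.3
tcp_pos: [0.6045, 0.1981, 0.1346]
orientation: [2.39, 2.037, 0.003]
contact_force: [0.6, -1.1, 2.0]
grip_width: 0.0082
gripper_force: 59.1
```

```bash
echo 'print("M",o["moment"].round(3))' >> go.py; python3 go.py
```

```text
t 48.3 tcp [0.6045 0.1981 0.1346] yaw 80.87 tilt z [ 2.3e-03  4.0e-04 -1.0e+00] F [ 0.6 -1.1  2. ] w 0.0082 j [-0.84  0.61  0.6   1.79 -0.43  0.88 -0.2 ]
M [-0.281 -0.063  0.161]
```

Request:
step_arm --moves '[{"rx": 0, "ry": 0, "rz": 10, "dx": 0, "dy": 0, "dz": 0, "gripper": -1}, {"rx": 0, "ry": 0, "rz": 10, "dx": 0, "dy": 0, "dz": 0, "gripper": -1}, {"rx": 0, "ry": 0, "rz": 10, "dx": 0, "dy": 0, "dz": 0, "gripper": -1}, {"rx": 0, "ry": 0, "rz": 10, "dx": 0, "dy": 0, "dz": 0, "gripper": -1}, {"rx": 0, "ry": 0, "rz": 10, "dx": 0, "dy": 0, "dz": 0, "gripper": -1}, {"rx": 0, "ry": 0, "rz": 10, "dx": 0, "dy": 0, "dz": 0, "gripper": -1}, {"rx": 0, "ry": 0, "rz": 10, "dx": 0, "dy": 0, "dz": 0, "gripper": -1}, {"rx": 0, "ry": 0, "rz": 10, "dx": 0, "dy": 0, "dz": 0, "gripper": -1}, {"rx": 0, "ry": 0, "rz": 10, "dx": 0, "dy": 0, "dz": 0, "gripper": -1}, {"rx": 0, "ry": 0, "rz": 10, "dx": 0, "dy": 0, "dz": 0, "gripper": -1}]'

```text
clock: 49.55
tcp_pos: [0.6048, 0.1974, 0.1347]
orientation: [3.097, -0.524, 0.005]
contact_force: [2.6, -4.2, -0.1]
grip_width: 0.0083
gripper_force: 58.9
```

```bash
python3 go.py
```

```text
t 49.55 tcp [0.6048 0.1974 0.1347] yaw -19.19 tilt z [ 3.1e-03 -9.0e-04 -1.0e+00] F [ 2.6 -4.2 -0.1] w 0.0083 j [-1.08  0.8   1.03  1.8  -0.8   1.02 -1.64]
M [-0.663 -0.602  0.227]
```

Request:
step_arm --moves '[{"rx": 0, "ry": 0, "rz": 10, "dx": 0, "dy": 0, "dz": 0, "gripper": -1}, {"rx": 0, "ry": 0, "rz": 10, "dx": 0, "dy": 0, "dz": 0, "gripper": -1}, {"rx": 0, "ry": 0, "rz": 10, "dx": 0, "dy": 0, "dz": 0, "gripper": -1}, {"rx": 0, "ry": 0, "rz": 10, "dx": 0, "dy": 0, "dz": 0, "gripper": -1}, {"rx": 0, "ry": 0, "rz": 0, "dx": 0, "dy": 0, "dz": 0, "gripper": -1}]'

```text
clock: 50.18
tcp_pos: [0.6046, 0.1972, 0.1346]
orientation: [2.734, -1.547, 0.005]
contact_force: [1.2, -2.9, 3.9]
grip_width: 0.0082
gripper_force: 59.4
```

```bash
python3 go.py
```

```text
t 50.17 tcp [0.6046 0.1972 0.1346] yaw -58.99 tilt z [ 0.0025 -0.0018 -1.    ] F [ 1.2 -2.9  3.9] w 0.0082 j [-1.14  0.9   1.18  1.8  -0.94  1.12 -2.23]
M [-0.396 -0.037 -0.111]
```

Request:
step_arm --moves '[{"rx": 0, "ry": 0, "rz": 0, "dx": 0, "dy": 0, "dz": 0, "gripper": 0.3}, {"rx": 0, "ry": 0, "rz": 0, "dx": 0, "dy": 0, "dz": 0, "gripper": 0.3}, {"rx": 0, "ry": 0, "rz": 0, "dx": 0, "dy": 0, "dz": 0, "gripper": 0.3}, {"rx": 0, "ry": 0, "rz": 0, "dx": 0, "dy": 0, "dz": 0, "gripper": 0.3}, {"rx": 0, "ry": 0, "rz": 0, "dx": 0, "dy": 0, "dz": -25, "gripper": 0.3}, {"rx": 0, "ry": 0, "rz": 0, "dx": 0, "dy": 0, "dz": -25, "gripper": 0.3}]'

```text
clock: 50.92
tcp_pos: [0.6039, 0.1975, 0.1864]
orientation: [-2.735, 1.545, -0.001]
contact_force: [1.7, 0.4, 0.6]
grip_width: 0.0557
gripper_force: 0.0
```

Request:
step_arm --moves '[{"rx": 0, "ry": 0, "rz": -10, "dx": 0, "dy": 0, "dz": 0, "gripper": 0.3}, {"rx": 0, "ry": 0, "rz": -10, "dx": 0, "dy": 0, "dz": 0, "gripper": 0.3}, {"rx": 0, "ry": 0, "rz": -10, "dx": 0, "dy": 0, "dz": 0, "gripper": 0.3}, {"rx": 0, "ry": 0, "rz": -10, "dx": 0, "dy": 0, "dz": 0, "gripper": 0.3}, {"rx": 0, "ry": 0, "rz": -10, "dx": 0, "dy": 0, "dz": 0, "gripper": 0.3}, {"rx": 0, "ry": 0, "rz": -10, "dx": 0, "dy": 0, "dz": 0, "gripper": 0.3}, {"rx": 0, "ry": 0, "rz": -10, "dx": 0, "dy": 0, "dz": 0, "gripper": 0.3}, {"rx": 0, "ry": 0, "rz": -10, "dx": 0, "dy": 0, "dz": 0, "gripper": 0.3}, {"rx": 0, "ry": 0, "rz": -10, "dx": 0, "dy": 0, "dz": 0, "gripper": 0.3}, {"rx": 0, "ry": 0, "rz": -10, "dx": 0, "dy": 0, "dz": 0, "gripper": 0.3}, {"rx": 0, "ry": 0, "rz": -10, "dx": 0, "dy": 0, "dz": 0, "gripper": 0.3}, {"rx": 0, "ry": 0, "rz": -10, "dx": 0, "dy": 0, "dz": 0, "gripper": 0.3}, {"rx": 0, "ry": 0, "rz": -10, "dx": 0, "dy": 0, "dz": 0, "gripper": 0.3}, {"rx": 0, "ry": 0, "rz": -10, "dx": 0, "dy": 0, "dz": 0, "gripper": 0.3}, {"rx": 0, "ry": 0, "rz": -10, "dx": 0, "dy": 0, "dz": 0, "gripper": 0.3}, {"rx": 0, "ry": 0, "rz": -10, "dx": 0, "dy": 0, "dz": 0, "gripper": 0.3}, {"rx": 0, "ry": 0, "rz": -10, "dx": 0, "dy": 0, "dz": 0, "gripper": 0.3}, {"rx": 0, "ry": 0, "rz": -10, "dx": 0, "dy": 0, "dz": 0, "gripper": 0.3}, {"rx": 0, "ry": 0, "rz": 0, "dx": 0, "dy": 0, "dz": 0, "gripper": 0.3}, {"rx": 0, "ry": 0, "rz": 0, "dx": 0, "dy": 0, "dz": 0, "gripper": 0.3}]'

```text
clock: 53.42
tcp_pos: [0.6041, 0.1973, 0.1851]
orientation: [1.55, 2.731, 0.001]
contact_force: [-0.2, 0.2, 0.6]
grip_width: 0.0555
gripper_force: 0.0
```

```bash
python3 go.py .6046 .1976 .135 121
```

```text
t 53.42 tcp [0.6041 0.1973 0.1851] yaw 120.85 tilt z [ 0.0013  0.     -1.    ] F [-0.2  0.2  0.6] w 0.0555 j [-0.76  0.52  0.47  1.75 -0.28  0.95  0.37]
rz -0.2  then dx -0.0 dy 0.6 dz 50.1 mm
M [ 0.046 -0.01   0.004]
```

Request:
step_arm --moves '[{"rx": 0, "ry": 0, "rz": 0, "dx": 0, "dy": 0.5, "dz": 25, "gripper": 0.3}, {"rx": 0, "ry": 0, "rz": 0, "dx": 0, "dy": 0, "dz": 25, "gripper": 0.3}, {"rx": 0, "ry": 0, "rz": 0, "dx": 0, "dy": 0, "dz": 0, "gripper": 0.3}, {"rx": 0, "ry": 0, "rz": 0, "dx": 0, "dy": 0, "dz": 0, "gripper": -1}, {"rx": 0, "ry": 0, "rz": 0, "dx": 0, "dy": 0, "dz": 0, "gripper": -1}, {"rx": 0, "ry": 0, "rz": 0, "dx": 0, "dy": 0, "dz": 0, "gripper": -1}, {"rx": 0, "ry": 0, "rz": 0, "dx": 0, "dy": 0, "dz": 0, "gripper": -1}, {"rx": 0, "ry": 0, "rz": 0, "dx": 0, "dy": 0, "dz": 0, "gripper": -1}, {"rx": 0, "ry": 0, "rz": 0, "dx": 0, "dy": 0, "dz": 0, "gripper": -1}, {"rx": 0, "ry": 0, "rz": 10, "dx": 0, "dy": 0, "dz": 0, "gripper": -1}, {"rx": 0, "ry": 0, "rz": 10, "dx": 0, "dy": 0, "dz": 0, "gripper": -1}, {"rx": 0, "ry": 0, "rz": 10, "dx": 0, "dy": 0, "dz": 0, "gripper": -1}, {"rx": 0, "ry": 0, "rz": 10, "dx": 0, "dy": 0, "dz": 0, "gripper": -1}]' --grip_force 60

```text
clock: 55.05
tcp_pos: [0.6045, 0.198, 0.1353]
orientation: [2.392, 2.036, 0.002]
contact_force: [-1.9, -1.2, 4.2]
grip_width: 0.008
gripper_force: 58.9
```

```bash
python3 go.py
```

```text
t 55.05 tcp [0.6045 0.198  0.1353] yaw 80.78 tilt z [ 1.2e-03  6.0e-04 -1.0e+00] F [-1.9 -1.2  4.2] w 0.008 j [-0.86  0.62  0.63  1.79 -0.45  0.88 -0.19]
M [-0.362  0.319  0.25 ]
```

Request:
step_arm --moves '[{"rx": 0, "ry": 0, "rz": 10, "dx": 0, "dy": 0, "dz": 0, "gripper": -1}, {"rx": 0, "ry": 0, "rz": 10, "dx": 0, "dy": 0, "dz": 0, "gripper": -1}, {"rx": 0, "ry": 0, "rz": 10, "dx": 0, "dy": 0, "dz": 0, "gripper": -1}, {"rx": 0, "ry": 0, "rz": 10, "dx": 0, "dy": 0, "dz": 0, "gripper": -1}, {"rx": 0, "ry": 0, "rz": 10, "dx": 0, "dy": 0, "dz": 0, "gripper": -1}, {"rx": 0, "ry": 0, "rz": 10, "dx": 0, "dy": 0, "dz": 0, "gripper": -1}, {"rx": 0, "ry": 0, "rz": 10, "dx": 0, "dy": 0, "dz": 0, "gripper": -1}, {"rx": 0, "ry": 0, "rz": 10, "dx": 0, "dy": 0, "dz": 0, "gripper": -1}, {"rx": 0, "ry": 0, "rz": 10, "dx": 0, "dy": 0, "dz": 0, "gripper": -1}, {"rx": 0, "ry": 0, "rz": 10, "dx": 0, "dy": 0, "dz": 0, "gripper": -1}, {"rx": 0, "ry": 0, "rz": 10, "dx": 0, "dy": 0, "dz": 0, "gripper": -1}, {"rx": 0, "ry": 0, "rz": 10, "dx": 0, "dy": 0, "dz": 0, "gripper": -1}, {"rx": 0, "ry": 0, "rz": 10, "dx": 0, "dy": 0, "dz": 0, "gripper": -1}, {"rx": 0, "ry": 0, "rz": 10, "dx": 0, "dy": 0, "dz": 0, "gripper": -1}]'

```text
clock: 56.8
tcp_pos: [0.6046, 0.1972, 0.1353]
orientation: [-2.731, 1.552, -0.003]
contact_force: [0.5, -5.4, 5.3]
grip_width: 0.0083
gripper_force: 59.0
```

```bash
python3 go.py
```

```text
t 56.8 tcp [0.6046 0.1972 0.1353] yaw -59.23 tilt z [ 1.5e-03 -8.0e-04 -1.0e+00] F [ 0.5 -5.4  5.3] w 0.0083 j [-1.15  0.92  1.2   1.8  -0.96  1.14 -2.22]
M [-1.015  0.183  0.265]
```

Request:
step_arm --moves '[{"rx": 0, "ry": 0, "rz": 0, "dx": 0, "dy": 0, "dz": 0, "gripper": 0.3}, {"rx": 0, "ry": 0, "rz": 0, "dx": 0, "dy": 0, "dz": 0, "gripper": 0.3}, {"rx": 0, "ry": 0, "rz": 0, "dx": 0, "dy": 0, "dz": 0, "gripper": 0.3}, {"rx": 0, "ry": 0, "rz": 0, "dx": 0, "dy": 0, "dz": 0, "gripper": 0.3}, {"rx": 0, "ry": 0, "rz": 0, "dx": 0, "dy": 0, "dz": -25, "gripper": 0.3}, {"rx": 0, "ry": 0, "rz": 0, "dx": 0, "dy": 0, "dz": -25, "gripper": 0.3}]'

```text
clock: 57.55
tcp_pos: [0.6044, 0.1978, 0.1864]
orientation: [-2.735, 1.545, -0.001]
contact_force: [1.0, -0.1, 0.7]
grip_width: 0.0557
gripper_force: 0.0
```

Request:
step_arm --moves '[{"rx": 0, "ry": 0, "rz": -10, "dx": 0, "dy": 0, "dz": 0, "gripper": 0.3}, {"rx": 0, "ry": 0, "rz": -10, "dx": 0, "dy": 0, "dz": 0, "gripper": 0.3}, {"rx": 0, "ry": 0, "rz": -10, "dx": 0, "dy": 0, "dz": 0, "gripper": 0.3}, {"rx": 0, "ry": 0, "rz": -10, "dx": 0, "dy": 0, "dz": 0, "gripper": 0.3}, {"rx": 0, "ry": 0, "rz": -10, "dx": 0, "dy": 0, "dz": 0, "gripper": 0.3}, {"rx": 0, "ry": 0, "rz": -10, "dx": 0, "dy": 0, "dz": 0, "gripper": 0.3}, {"rx": 0, "ry": 0, "rz": -10, "dx": 0, "dy": 0, "dz": 0, "gripper": 0.3}, {"rx": 0, "ry": 0, "rz": -10, "dx": 0, "dy": 0, "dz": 0, "gripper": 0.3}, {"rx": 0, "ry": 0, "rz": -10, "dx": 0, "dy": 0, "dz": 0, "gripper": 0.3}, {"rx": 0, "ry": 0, "rz": -10, "dx": 0, "dy": 0, "dz": 0, "gripper": 0.3}, {"rx": 0, "ry": 0, "rz": -10, "dx": 0, "dy": 0, "dz": 0, "gripper": 0.3}, {"rx": 0, "ry": 0, "rz": -10, "dx": 0, "dy": 0, "dz": 0, "gripper": 0.3}, {"rx": 0, "ry": 0, "rz": -10, "dx": 0, "dy": 0, "dz": 0, "gripper": 0.3}, {"rx": 0, "ry": 0, "rz": -10, "dx": 0, "dy": 0, "dz": 0, "gripper": 0.3}, {"rx": 0, "ry": 0, "rz": -10, "dx": 0, "dy": 0, "dz": 0, "gripper": 0.3}, {"rx": 0, "ry": 0, "rz": -10, "dx": 0, "dy": 0, "dz": 0, "gripper": 0.3}, {"rx": 0, "ry": 0, "rz": -10, "dx": 0, "dy": 0, "dz": 0, "gripper": 0.3}, {"rx": 0, "ry": 0, "rz": -10, "dx": 0, "dy": 0, "dz": 0, "gripper": 0.3}, {"rx": 0, "ry": 0, "rz": 0, "dx": 0, "dy": 0, "dz": 0, "gripper": 0.3}, {"rx": 0, "ry": 0, "rz": 0, "dx": 0, "dy": 0, "dz": 0, "gripper": 0.3}]'

```text
clock: 60.05
tcp_pos: [0.6045, 0.1975, 0.1851]
orientation: [1.55, 2.731, 0.001]
contact_force: [0.6, 0.7, 0.3]
grip_width: 0.0555
gripper_force: 0.0
```

```bash
python3 go.py .6046 .1978 .135 121
```

```text
t 60.05 tcp [0.6045 0.1975 0.1851] yaw 120.85 tilt z [ 0.0013  0.     -1.    ] F [0.6 0.7 0.3] w 0.0555 j [-0.77  0.52  0.5   1.74 -0.3   0.95  0.38]
rz -0.2  then dx 0.2 dy 0.2 dz 50.1 mm
M [-0.007  0.025 -0.004]
```

Request:
step_arm --moves '[{"rx": 0, "ry": 0, "rz": 0, "dx": 0, "dy": 0, "dz": 25, "gripper": 0.3}, {"rx": 0, "ry": 0, "rz": 0, "dx": 0, "dy": 0, "dz": 25, "gripper": 0.3}, {"rx": 0, "ry": 0, "rz": 0, "dx": 0, "dy": 0, "dz": 0, "gripper": 0.3}, {"rx": 0, "ry": 0, "rz": 0, "dx": 0, "dy": 0, "dz": 0, "gripper": -1}, {"rx": 0, "ry": 0, "rz": 0, "dx": 0, "dy": 0, "dz": 0, "gripper": -1}, {"rx": 0, "ry": 0, "rz": 0, "dx": 0, "dy": 0, "dz": 0, "gripper": -1}, {"rx": 0, "ry": 0, "rz": 0, "dx": 0, "dy": 0, "dz": 0, "gripper": -1}, {"rx": 0, "ry": 0, "rz": 0, "dx": 0, "dy": 0, "dz": 0, "gripper": -1}, {"rx": 0, "ry": 0, "rz": 0, "dx": 0, "dy": 0, "dz": 0, "gripper": -1}, {"rx": 0, "ry": 0, "rz": 10, "dx": 0, "dy": 0, "dz": 0, "gripper": -1}, {"rx": 0, "ry": 0, "rz": 10, "dx": 0, "dy": 0, "dz": 0, "gripper": -1}, {"rx": 0, "ry": 0, "rz": 10, "dx": 0, "dy": 0, "dz": 0, "gripper": -1}, {"rx": 0, "ry": 0, "rz": 5, "dx": 0, "dy": 0, "dz": 0, "gripper": -1}, {"rx": 0, "ry": 0, "rz": 5, "dx": 0, "dy": 0, "dz": 0, "gripper": -1}]' --grip_force 60

```text
clock: 61.8
tcp_pos: [0.6045, 0.198, 0.1353]
orientation: [2.39, 2.039, 0.002]
contact_force: [-1.3, -1.2, 5.7]
grip_width: 0.0079
gripper_force: 59.1
```

```bash
python3 go.py
```

```text
t 61.8 tcp [0.6045 0.198  0.1353] yaw 80.94 tilt z [ 1.2e-03  4.0e-04 -1.0e+00] F [-1.3 -1.2  5.7] w 0.0079 j [-0.87  0.62  0.65  1.79 -0.47  0.89 -0.17]
M [-0.302  0.343  0.254]
```

Request:
step_arm --moves '[{"rx": 0, "ry": 0, "rz": 7, "dx": 0, "dy": 0, "dz": 0, "gripper": -1}, {"rx": 0, "ry": 0, "rz": 7, "dx": 0, "dy": 0, "dz": 0, "gripper": -1}, {"rx": 0, "ry": 0, "rz": 6, "dx": 0, "dy": 0, "dz": 0, "gripper": -1}]'

```text
clock: 62.18
tcp_pos: [0.6046, 0.198, 0.1354]
orientation: [2.706, 1.595, 0.002]
contact_force: [-1.3, -1.3, 5.8]
grip_width: 0.0077
gripper_force: 86.0
```

```bash
python3 go.py
```

```text
t 62.17 tcp [0.6046 0.198  0.1354] yaw 61.02 tilt z [ 0.0014  0.     -1.    ] F [-1.3 -1.3  5.8] w 0.0077 j [-0.93  0.65  0.74  1.79 -0.54  0.91 -0.45]
M [-0.373  0.291  1.736]
```

The moment jumped from 0.25 to 1.74 N m after about 7.3 rad in all, which fits the allowed start range, so the key is at its hard stop. I relax slightly and release.

Request:
step_arm --moves '[{"rx": 0, "ry": 0, "rz": -5, "dx": 0, "dy": 0, "dz": 0, "gripper": -1}, {"rx": 0, "ry": 0, "rz": 0, "dx": 0, "dy": 0, "dz": 0, "gripper": -1}]'

```text
clock: 62.42
tcp_pos: [0.6046, 0.1979, 0.1352]
orientation: [2.633, 1.713, 0.002]
contact_force: [-2.7, -0.9, 6.7]
grip_width: 0.0083
gripper_force: 59.4
```

```bash
python3 go.py
```

```text
t 62.42 tcp [0.6046 0.1979 0.1352] yaw 66.09 tilt z [ 1.4e-03  7.0e-04 -1.0e+00] F [-2.7 -0.9  6.7] w 0.0083 j [-0.91  0.65  0.71  1.79 -0.53  0.9  -0.38]
M [-0.238  0.356  0.219]
```

Request:
step_arm --moves '[{"rx": 0, "ry": 0, "rz": 0, "dx": 0, "dy": 0, "dz": 0, "gripper": 0.3}, {"rx": 0, "ry": 0, "rz": 0, "dx": 0, "dy": 0, "dz": 0, "gripper": 0.3}, {"rx": 0, "ry": 0, "rz": 0, "dx": 0, "dy": 0, "dz": 0, "gripper": 0.3}, {"rx": 0, "ry": 0, "rz": 0, "dx": 0, "dy": 0, "dz": 0, "gripper": 0.3}, {"rx": 0, "ry": 0, "rz": 0, "dx": 0, "dy": 0, "dz": -25, "gripper": 0.3}, {"rx": 0, "ry": 0, "rz": 0, "dx": 0, "dy": 0, "dz": -50, "gripper": 0.3}, {"rx": 0, "ry": 0, "rz": 0, "dx": 0, "dy": 0, "dz": -50, "gripper": 0.3}, {"rx": 0, "ry": 0, "rz": 0, "dx": 0, "dy": 0, "dz": -40, "gripper": 0.3}, {"rx": 0, "ry": 0, "rz": 0, "dx": -50, "dy": 0, "dz": 0, "gripper": 0.3}, {"rx": 0, "ry": 0, "rz": 0, "dx": -50, "dy": 0, "dz": 0, "gripper": 0.3}, {"rx": 0, "ry": 0, "rz": 0, "dx": -50, "dy": 0, "dz": 0, "gripper": 0.3}, {"rx": 0, "ry": 0, "rz": 0, "dx": -50, "dy": 0, "dz": 0, "gripper": 0.3}, {"rx": 0, "ry": 0, "rz": 0, "dx": -50, "dy": 0, "dz": 0, "gripper": 0.3}, {"rx": 0, "ry": 0, "rz": 0, "dx": -50, "dy": 0, "dz": 0, "gripper": 0.3}, {"rx": 0, "ry": 0, "rz": 0, "dx": -50, "dy": 0, "dz": 0, "gripper": 0.3}, {"rx": 0, "ry": 0, "rz": 0, "dx": 0, "dy": 0, "dz": 0, "gripper": 0.3}, {"rx": 0, "ry": 0, "rz": 0, "dx": 0, "dy": 0, "dz": 0, "gripper": 0.3}]'

```text
clock: 64.55
tcp_pos: [0.4623, -0.1214, 0.2992]
orientation: [-2.633, -1.713, -0.001]
contact_force: [1.3, 0.3, 0.0]
grip_width: 0.0553
gripper_force: 0.0
```

```bash
python3 go.py
python3 - <<'E'
from h import *
f=lambda n,x,y,w,h,s:cv2.resize(np.clip(r.grab_frame(n)[y:y+h,x:x+w]*1.6,0,255).astype('uint8'),(int(w*s),int(h*s)),interpolation=cv2.INTER_CUBIC)
cv2.imwrite("pics/end.png",np.vstack([f("top",140,170,200,150,2),f("scene",200,160,200,150,2)]))
E
```

```text
t 64.55 tcp [ 0.4623 -0.1214  0.2992] yaw 66.08 tilt z [ 4.e-04  7.e-04 -1.e+00] F [1.3 0.3 0. ] w 0.0553 j [-0.8   0.13  1.04  2.   -0.13  1.08 -0.12]
M [ 0.039 -0.002  0.048]
```

View pics/end.png

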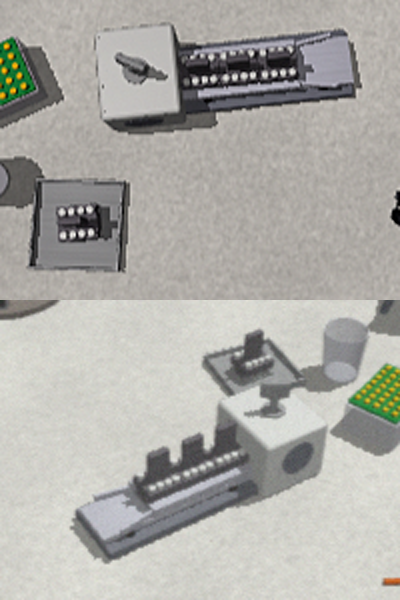

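The final views show three carriers closed up against the stop, the finished one standing in the tray at (78,222), the key at its stop and the arm clear. Handing in.

```bash
python3 -c "
from bench import r
print(r.hand_in())"
```

```text
the job is handed in; nothing more can be done
None
```

The job is handed in, with no verdict returned: the finished carrier stands in the tray, all three fresh carriers are closed up against the stop, and the key is wound to its hard stop.

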